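Level the setting stand, load the pots and bar it shut

TASK

First level the empty pot stand with its two red foot knobs, so that both bubbles sit midway between their marks. Then stand every blue-banded white pot upright on its tray, and last slide the steel retaining bar through both eyelets, entering at the orange one, until its wooden handle is up against the orange eyelet. Leave the bar there, the tray still level with all pots on it, and do not disturb the mug, the pepper mill or the wooden spoon.

Things in the scene. Friction and masses are not known exactly. Their poses are not given: they have to be found in the camera images.
- stand: Fixed aluminium cross base of the levelling stand on the counter. Origin on the counter under its centre; x points away from the robot when yaw is 0, y to the left. The front arm (-x) and the right arm (-y) each have an upright levelling screw 125 mm from the centre with a red wing knob on top.
- tray: Square light-wood tray, 150 mm outside, 140 mm inside, walls 22 mm high, pivoted 60 mm above the counter at the stand's centre. Origin: centre of its floor's upper surface; z is the floor's normal, x and y run like the stand's. It tilts up to 0.1 rad about each axis and is level when z is vertical. It holds four pots at +-37 mm in x and y.
- front_knob (a joint): Angle (rad) of the front knob, growing counterclockwise as seen from above, range -2.8 to 2.8. Turning it clockwise raises the tray's front (robot) side, counterclockwise lowers it: 0.035 rad of tray tilt about the tray's y axis for each rad of the knob. Needs about 0.15 N m.
- front_knob_grip (a point): Middle of the front knob's red wing, on its axis, 107 mm above the counter. The wing is 44 mm long along this point's x, 12 mm thick along its y and 26 mm high (94 to 120 mm above the counter); grip it across its y from above.
- right_knob (a joint): Angle (rad) of the right knob, as for the front one. Turning it clockwise raises the tray's right (-y) side, counterclockwise lowers it: 0.035 rad of tray tilt about the tray's x axis for each rad of the knob.
- right_knob_grip (a point): Middle of the right knob's red wing, made as the front one; its axis leans with the tray's fore-and-aft tilt.
- eyelet_orange (a point): Centre of the hole in the left, orange eyelet: a 34 x 34 mm plate 8 mm thick on the tray's far left corner, with a 16 mm hole along the tray's y, 42 mm above the tray's floor. Axes like the tray's.
- eyelet_black (a point): Centre of the hole in the right, black eyelet, made the same, 160 mm from the orange one along the tray's -y.
- bar: Retaining bar: dark wood handle, 70 mm long and 22 x 22 mm, with a steel rod 8 mm thick and 190 mm long out of its end; 0.14 kg, it balances about 9 mm inside the handle's rod end. It lies on the counter. Origin: underside of the handle at its rod end; x points along the rod.
- bar_grip (a point): Point on the bar's axis inside the handle, 22 mm behind its rod end: a good place to grip, across the bar's y. 11 mm above the counter at the start.
- bar_collar (a point): Point on the bar's axis where the rod leaves the handle.
- bar_tip (a point): Tip of the rod, on its axis, 190 mm from the collar; tapered over the last 9 mm.
- pot1: Round white ceramic pot with a thick heavy base, a blue band and a cork lid, closed, 44 mm across and 70 mm tall, 0.14 kg. Origin: centre of its underside. Three or four of the pots are present.
- pot2: Round white ceramic pot with a thick heavy base, a blue band and a cork lid, closed, 44 mm across and 70 mm tall, 0.14 kg. Origin: centre of its underside. Three or four of the pots are present.
- pot3: Round white ceramic pot with a thick heavy base, a blue band and a cork lid, closed, 44 mm across and 70 mm tall, 0.14 kg. Origin: centre of its underside. Three or four of the pots are present.
- pot4: Round white ceramic pot with a thick heavy base, a blue band and a cork lid, closed, 44 mm across and 70 mm tall, 0.14 kg. Origin: centre of its underside. Three or four of the pots are present.
- mug: Terracotta-coloured mug, 76 mm across and 90 mm tall, a bystander to leave alone. Origin: its underside.
- mill: Wooden pepper mill, 54 mm across and 150 mm tall, a bystander to leave alone. Origin: its underside.
- spoon: Wooden spoon lying on the counter, a bystander to leave alone. Origin: its underside.
- side_vial (a point): Middle of the top of the yellow tube level (56 x 14 mm) at the tray's left side, lying along the tray's x, with two black marks 18 mm apart. It shows the tilt that the front knob sets.
- side_bubble_centre (a point): Green bubble (10 mm disc) of the side level. It runs along x to the high side, 2 mm for each 0.01 rad of tilt, and lies midway between the marks (at side_vial) when level.
- front_vial (a point): Middle of the top of the other yellow tube level, on the tray's front edge, lying along the tray's y. It shows the tilt that the right knob sets.
- front_bubble_centre (a point): Green bubble of the front level; as the side one, along y, at front_vial when level.

How it is judged (in metres and radians):
On the way, in this order (a step that is already met when the one before it is completed fails the run):
1. the empty tray is level (within 1 degree) (angle between tray's own z axis and vertical below 0.017 rad and horizontal distance between each of pot1, pot2, pot3, pot4 and tray above 0.1 m), for 0.3 s.
2. all pots stand upright on the level tray (angle between tray's own z axis and vertical below 0.017 rad and x of pot1 in the frame of tray between -0.07 and 0.07 m and y of pot1 in the frame of tray between -0.07 and 0.07 m and z of pot1 in the frame of tray between -0.006 and 0.01 m and angle between each of pot1, pot2, pot3, pot4's own z axis and vertical below 0.12 rad and x of pot2 in the frame of tray between -0.07 and 0.07 m and y of pot2 in the frame of tray between -0.07 and 0.07 m and z of pot2 in the frame of tray between -0.006 and 0.01 m and x of pot3 in the frame of tray between -0.07 and 0.07 m and y of pot3 in the frame of tray between -0.07 and 0.07 m and z of pot3 in the frame of tray between -0.006 and 0.01 m and x of pot4 in the frame of tray between -0.07 and 0.07 m and y of pot4 in the frame of tray between -0.07 and 0.07 m and z of pot4 in the frame of tray between -0.006 and 0.01 m), for 0.3 s.
3. the bar is through both eyelets, handle against the orange one (x of bar_tip in the frame of eyelet_black between -0.0095 and 0.0095 m and z of bar_tip in the frame of eyelet_black between -0.0095 and 0.0095 m and y of bar_tip in the frame of eyelet_black below -0.006 m and x of bar_collar in the frame of eyelet_orange between -0.0095 and 0.0095 m and z of bar_collar in the frame of eyelet_orange between -0.0095 and 0.0095 m and y of bar_collar in the frame of eyelet_orange between 0 and 0.021 m), for 0.2 s.
At the end, for the whole second after the job is handed in: The tray is level within 1 degree, every pot stands upright on its floor within the walls, the bar lies through both eyelets (tip at least 2 mm out of the black one, handle within 17 mm of the orange one's face), all at rest and released (all of step 2 and all of step 3 and linear speed of each of bar, pot1, pot2, pot3, pot4 below 0.03 m/s); the robot touches nothing.
It fails at once if the mug is disturbed (moved over 3 cm) (distance of mug from where it was at the start of the episode above 0.03 m).
It fails at once if the mill is disturbed (moved over 3 cm) (distance of mill from where it was at the start of the episode above 0.03 m).
It fails at once if the spoon is disturbed (moved over 3 cm) (distance of spoon from where it was at the start of the episode above 0.03 m).
Of pot1, pot2, pot3, pot4 only 3 to 4 are there at a start; the rules pass over those that are not, and their reading is None.
At some moment in a run one of pot1, pot2, pot3, pot4 may be knocked a few centimetres aside while the robot is not near it.
It also fails if it takes over 200 s, if anything falls off the work surface, if the arm or the gripper's body presses on something with over 40 N, if the wrist force passes 120 N, or if a joint passes its speed limit or range.

ROBOT

A 6-joint arm with a two-finger parallel gripper is mounted at the origin on the work surface. World frame = base frame: x ahead of the robot, y to its left, z up, the work surface at z = 0. Lengths are in m, angles in degrees, forces in N, time in s.
With the tool pointing down it reaches from about 0.375 to 0.9 m from the base axis. Payload 3.1 kg.
Tool frame: the origin (TCP) lies at the very end of the fingers, on their centre line; the grasp point (between the pads) lies 19 mm behind it (bot.grip_point_offset is the distance from the TCP to the grasp point, in m); z points along the fingers, x is the direction in which the jaws open and shut, and the axes are right-handed (so a half turn about z gives the same grasp; the last joint's range is limited). The gripper opens to 87 mm and grips with 3 to 60 N. Pads are 19 mm wide; open, the fingers measure 117 mm over their backs; the gripper's body (75 mm by 190 mm) begins 51 mm behind the grasp point.
Start: joints at [-81.159, 30.224, 82.088, -0, 67.689, -10.227], TCP at [0.204, -0.591, 0.192] pointing down, gripper open.
Joint ranges: [-176.69, 176.69], [-43.24, 126.21], [12.49, 139.97], [-82, 262], [0, 151.66], [-163.58, 163.58]. Speed limits (degrees/s): [159.86, 159.86, 180, 180, 180, 180].

INTERFACE

Orientations are given as a 3x3 rotation matrix whose columns are the frame's x, y, z axes.
In Python, from rig import bot, capture, recognise, place_of gives the robot as it stands.
- The arm moves only by the tool send_rows, never from a script. Its argument "motion" is a list of rows, each a list of 2 entries, a list of its own where there are three numbers: the shift along the tool's x, y, z in mm, then the turn about the tool's z in rad. A call has exactly 5 rows; each row shifts and turns the pose as measured when the row begins, along the tool's axes as they then stand; what a row does not reach is not made up. A row lasts 1/12 s, in which the tool goes at most 41.7 mm and 7.16 degrees, less where a joint would pass 70% of its speed; a pose out of reach is approached as far as the arm can. A call with a gripper value outside its range is refused whole. "gripper" is the closure, from 0 (fully open) to 1 (shut), set as the call begins (left out, the last holds). The fingers move at their own pace and stop on an object; the grip force is fixed at half the most. Time passes only in rows, so rows that do not move let the fingers close, or fill a call up. It gives the time, the measured TCP pose, the force and the opening at its end, in the units of the state.
- bot.read_state(): the state, without advancing time (a new reading comes with each control period).
- capture(name): name is "side" or "top" or "wrist"; returns a dict with "image" (400x640x3 uint8, blue, green, red), "fx", "fy", "cx", "cy" (pixels), "rvec" (rotation vector, rad) and "tvec" (3), from world to camera coordinates, as OpenCV has them. Camera axes: x right, y down, z forward; pixel columns grow to the right and rows downward; lengths in m; the calibration is good to about 2 mm. A picture is of the moment at which its call begins. There is no depth.
- bot.hand_in(): hands the job in, once; it reports no verdict.
Trained networks look in the newest picture that a camera, given by its name, has taken for a name from the list of things; names that differ only in an ending like _2 or _b are one class to them, and where a whole thing is asked for, a point or a joint stands for the part that bears it (a point fixed in the world has none). Each returns a list of dicts, best first, with "p" (0 to 1); they miss things now and then, are a little off and sometimes report something else, mostly with a low value. They report only what shows in the picture. A call takes as long as a camera call.
- recognise(camera, target): "xy" ([column, row] in pixels, amid what is visible of it).
- place_of(camera, target): "xy" ([column, row] in pixels: a listed point, or the origin of a listed thing).
The state is a dict: "time_s": time; "joint_positions": joint angles; "qvel": joint speeds; "tau": joint torques, N m; "position": TCP position; "tcp_rot": TCP orientation; "force": force on the tool from outside, world axes, zero at the start; "moment": the same for the moment, N m; "opening": opening from 0.0 (shut) to 1.0 (fully open).
Only numpy, scipy, OpenCV 4.12 (cv2) and the standard library are available. Lean on these libraries where they do the work, as an engineer would, in place of code of your own. Each camera call takes 0.05 s, during which the arm holds its last target.

## Working session

There is one attempt and no reset: what is moved stays moved. The work goes in short steps, Python scripts to look and compute and a tool call to move; the robot and the scene stay as the last step left them, time stands still between calls to the robot, and variables do not carry over. Pictures are saved under pics/ and viewed, and the job is handed in when it is done.

Besides the shell and the picture viewer there is one more tool, called after "Request:" as name([rows], argument=value, ...), one row to a line, values as JSON. send_rows: Moves the arm, as the interface text tells. Its arguments: {"type":"object","properties":{"motion":{"type":"array","items":{"type":"array"}},"gripper":{"type":"number"}},"required":["motion"]}

```bash
ls; mkdir -p pics; python3 - <<'E'
from rig import bot,capture,recognise,place_of
import cv2
print(bot.read_state())
for n in ["side","top","wrist"]:
    c=capture(n); cv2.imwrite(f"pics/a_{n}.png",c["image"]); print(n,c["fx"],c["cx"],c["cy"],c["rvec"],c["tvec"])
E
```

```text
pics
{'time_s': 0.0, 'joint_positions': array([-8.11582136e+01,  3.02775199e+01,  8.21545545e+01, -1.00028124e-03,
        6.76882967e+01, -1.02265806e+01]), 'qvel': array([-0.06129043,  0.02126826, -0.02580048,  0.02280815, -0.03030739,
       -0.01286905]), 'tau': array([ 1.09203636e-03, -4.40040314e+01, -1.76590705e+01,  6.31712261e-02,
        5.80286491e-02, -1.52104994e-04]), 'position': array([ 0.20409424, -0.58991855,  0.19099736]), 'tcp_rot': array([[ 3.26702072e-01, -9.45127315e-01, -3.38876874e-04],
       [-9.45125108e-01, -3.26702052e-01,  2.07342344e-03],
       [-2.07036090e-03, -3.57110691e-04, -9.99997793e-01]]), 'force': array([ 0.0105413 ,  0.15837318, -0.6111157 ]), 'moment': array([-7.51970487e-05,  2.38573177e-02, -2.25908748e-02]), 'opening': 0.9996866396386042}
side 425.09080819592845 313.6627415729415 197.59116916487633 [ 0.54394745 -2.65819623  1.23876888] [0.55847856 0.21483273 0.93423944]
top 479.73556247166033 320.3818525805569 203.08897340053187 [ 2.10817116 -2.14524831  0.22473051] [0.01682134 0.59885095 1.14251079]
wrist 301.1970780054007 321.36479910329604 199.36531155673475 [-2.35512863  1.67654274  0.25234406] [-0.62401313 -0.03452572  0.39246578]
```

```bash
cat > h.py <<'E'
from rig import bot,capture,recognise,place_of
import cv2, numpy as np
from scipy.optimize import least_squares
def cam(n,save=None):
    c=capture(n); R=cv2.Rodrigues(np.array(c["rvec"],float))[0]; t=np.array(c["tvec"],float).ravel()
    c["R"]=R;c["t"]=t
    if save: cv2.imwrite(f"pics/{save}.png",c["image"])
    return c
def ray(c,xy):
    d=np.array([(xy[0]-c["cx"])/c["fx"],(xy[1]-c["cy"])/c["fy"],1.])
    return -c["R"].T@c["t"], c["R"].T@d
def atz(c,xy,z):
    o,d=ray(c,xy); return o+d*(z-o[2])/d[2]
def proj(c,p):
    q=c["R"]@np.asarray(p)+c["t"]; return np.array([c["fx"]*q[0]/q[2]+c["cx"],c["fy"]*q[1]/q[2]+c["cy"]])
def tri(c1,a,c2,b):
    A=[];B=[]
    for c,x in((c1,a),(c2,b)):
        o,d=ray(c,x); d=d/np.linalg.norm(d); P=np.eye(3)-np.outer(d,d); A.append(P);B.append(P@o)
    p=np.linalg.lstsq(np.vstack(A),np.hstack(B),rcond=None)[0]
    e=[np.linalg.norm(proj(c,p)-x) for c,x in((c1,a),(c2,b))]
    return p,max(e)
def move(p,yaw=None):
    """print tool-frame shift (mm) and turn (rad) to reach world p, with tool x axis yaw (deg)"""
    s=bot.read_state(); R=s["tcp_rot"]; d=R.T@(np.asarray(p)-s["position"])*1000
    cur=np.degrees(np.arctan2(R[1,0],R[0,0])); out=[np.round(d,1)]
    if yaw is not None:
        dy=(yaw-cur+180)%360-180   # world ccw
        out+=[ "turn_toolz rad",round(-np.radians(dy),3)]
    print("pos",np.round(s["position"],4),"yaw",round(cur,1),"q6",round(s["joint_positions"][5],1),"->",*out, "t",round(s["time_s"],2),"open",round(s["opening"],3),"F",np.round(s["force"],1))
E
cat > all.py <<'E'
from h import *
S=cam("side");T=cam("top")
for n in ["stand","tray","front_knob_grip","right_knob_grip","eyelet_orange","eyelet_black","bar_grip","bar_collar","bar_tip","side_vial","side_bubble_centre","front_vial","front_bubble_centre","mug","mill","spoon"]:
    a=place_of("side",n);b=place_of("top",n)
    if a and b:
        p,e=tri(S,a[0]["xy"],T,b[0]["xy"]); print(n,np.round(p,4),round(e,2),[round(x[0]["p"],2) for x in(a,b)],[np.round(x[0]["xy"],1).tolist() for x in (a,b)])
    else: print(n,[x[0] if x else None for x in (a,b)])
for q in ("side","top"):
    print(q,[(np.round(x["xy"],1).tolist(),round(x["p"],2),np.round(atz(S if q=="side" else T,x["xy"],0),3).tolist()) for x in place_of(q,"pot1")])
E
python3 all.py
```

```text
stand [ 0.5324 -0.0963 -0.0083] 0.58 [0.58, 0.67] [[352.7, 207.7], [359.6, 231.8]]
tray [ 0.5218 -0.0765  0.0748] 0.83 [0.57, 0.61] [[355.0, 188.9], [355.2, 233.1]]
front_knob_grip [0.4026 0.2135 0.3366] 23.09 [0.45, 0.61] [[402.8, 191.8], [211.5, 260.3]]
right_knob_grip [ 0.4883 -0.205   0.1158] 14.5 [0.72, 0.43] [[396.1, 156.5], [410.0, 228.8]]
eyelet_orange [0.6033 0.0012 0.1105] 0.72 [0.81, 0.7] [[314.3, 187.5], [323.0, 197.8]]
eyelet_black [0.5146 0.1271 0.3152] 6.82 [0.62, 0.67] [[340.6, 154.7], [259.6, 214.8]]
bar_grip [ 0.4635 -0.3658  0.0064] 0.8 [0.87, 0.64] [[402.2, 157.4], [465.8, 255.7]]
bar_collar [ 0.4818 -0.3638  0.008 ] 2.96 [0.6, 0.91] [[393.3, 155.4], [465.4, 252.2]]
bar_tip [ 0.5949 -0.3001  0.0515] 22.72 [0.6, 0.76] [[373.6, 153.2], [439.7, 180.7]]
side_vial [0.5263 0.0074 0.0637] 0.35 [0.58, 0.97] [[343.1, 212.0], [320.5, 231.3]]
side_bubble_centre [0.4022 0.2147 0.3339] 23.12 [0.22, 0.62] [[402.7, 193.6], [211.2, 260.6]]
front_vial [ 0.4347 -0.0359  0.064 ] 1.3 [0.6, 0.88] [[382.6, 210.7], [339.3, 270.1]]
front_bubble_centre [{'xy': [276.4, 305.6], 'p': 0.64}, None]
mug [ 0.7142  0.3999 -0.0012] 3.72 [0.78, 0.89] [[184.1, 329.3], [172.2, 169.8]]
mill [ 0.7656 -0.1893  0.0047] 0.23 [0.84, 0.91] [[289.3, 165.3], [391.8, 145.2]]
spoon [ 0.78    0.0768 -0.0068] 0.19 [0.55, 0.87] [[240.8, 222.3], [292.8, 142.7]]
side [([276.7, 305.1], 0.79, [0.576, 0.275, 0.0]), ([324.0, 325.9], 0.66, [0.464, 0.283, 0.0])]
top [([220.1, 216.4], 0.92, [0.579, 0.267, 0.0]), ([257.7, 218.2], 0.61, [0.573, 0.169, 0.0]), ([209.9, 260.6], 0.6, [0.465, 0.291, 0.0])]
```

```bash
python3 - <<'E'
import cv2
a=cv2.imread("pics/a_top.png")[170:310,290:490]; b=cv2.imread("pics/a_side.png")[130:250,290:440]
cv2.imwrite("pics/z1.png",cv2.resize(a,None,fx=4,fy=4,interpolation=cv2.INTER_CUBIC)); cv2.imwrite("pics/z2.png",cv2.resize(b,None,fx=5,fy=5,interpolation=cv2.INTER_CUBIC))
E
cat > red.py <<'E'
from h import *
def wings(c,z=0.113):
    im=c["image"].astype(int); m=((im[:,:,2]>140)&(im[:,:,1]<60)&(im[:,:,0]<70)).astype(np.uint8)
    n,l,st,ce=cv2.connectedComponentsWithStats(m)
    for i in range(1,n):
        if st[i,4]<25: continue
        ys,xs=np.where(l==i); P=np.array([atz(c,(x,y),z) for x,y in zip(xs,ys)])[:,:2]
        r=cv2.minAreaRect((P*1000).astype(np.float32)); mu=P.mean(0); w,v=np.linalg.eigh(np.cov((P-mu).T)); d=v[:,1]
        print("px",ce[i].round(1),st[i,4],"ctr",np.round(mu,4),"rectctr",np.round(r[0],1),np.round(r[1],1),"wing dir deg",round(np.degrees(np.arctan2(d[1],d[0]))%180,1))
if __name__=="__main__":
    c=cam("top"); wings(c)
    c=cam("side"); wings(c,.107)
    move((0.405,-.09,.2),90)
E
python3 red.py
```

```text
px [411.2 229. ] 95 ctr [ 0.5223 -0.2066] rectctr [ 523.3 -206.7] [13.  42.4] wing dir deg 168.1
px [361.1 281.5] 75 ctr [ 0.4019 -0.0834] rectctr [401.1 -81.3] [10.5 42.9] wing dir deg 102.5
px [371.2 152.1] 123 ctr [ 0.5239 -0.2083] rectctr [ 523.7 -208.1] [38.  56.7] wing dir deg 131.7
px [404.6 190.4] 57 ctr [ 0.4001 -0.0809] rectctr [400.1 -82.6] [ 8.5 65.2] wing dir deg 100.6
pos [ 0.2042 -0.5907  0.1919] yaw -70.9 q6 -10.2 -> [-407.6 -353.3   -8.1] turn_toolz rad -2.809 t 2.05 open 1.002 F [0.2 0.7 0.4]
```

Request:
send_rows([
  [[-27.8,-23.5,-2],0],
  [[-27.8,-23.5,-2],0],
  [[-27.8,-23.5,-2],0],
  [[-27.8,-23.5,-2],0],
  [[-27.8,-23.5,-2],0],
], gripper=0.5)

```text
time_s: 2.47
position: [0.269, -0.4252, 0.2003]
tcp_rot: [[0.317, -0.948, 0.001], [-0.948, -0.317, -0.009], [0.009, 0.002, -1.0]]
force: [0.8, -0.5, 0.7]
opening: 0.706
```

Request:
send_rows([
  [[-27.8,-23.5,-2],0],
  [[-27.8,-23.5,-2],0],
  [[-27.8,-23.5,-2],0],
  [[-27.8,-23.5,-2],0],
  [[-27.8,-23.5,-2],0],
])

```text
time_s: 2.88
position: [0.3383, -0.2484, 0.21]
tcp_rot: [[0.313, -0.95, 0.003], [-0.95, -0.313, -0.011], [0.012, 0.001, -1.0]]
force: [1.1, -0.2, 0.2]
opening: 0.509
```

Request:
send_rows([
  [[-27.8,-23.5,-2],0],
  [[-27.8,-23.5,-2],0],
  [[-27.8,-23.5,-2],0],
  [[-27.8,-23.5,-2],0],
  [[-27.8,-23.5,-2],0],
])

```text
time_s: 3.3
position: [0.4087, -0.0714, 0.2203]
tcp_rot: [[0.31, -0.951, 0.007], [-0.95, -0.311, -0.014], [0.016, -0.002, -1.0]]
force: [0.4, -0.8, -0.3]
opening: 0.502
```

Request:
send_rows([
  [[0,0,0],-0.12],
  [[0,0,0],-0.12],
  [[0,0,0],-0.12],
  [[0,0,0],-0.12],
  [[0,0,0],-0.12],
])

```text
time_s: 3.72
position: [0.4115, -0.061, 0.2221]
tcp_rot: [[0.809, -0.587, 0.012], [-0.587, -0.809, -0.013], [0.018, 0.003, -1.0]]
force: [0.7, 0.3, -0.0]
opening: 0.501
```

Request:
send_rows([
  [[0,0,0],-0.12],
  [[0,0,0],-0.12],
  [[0,0,0],-0.12],
  [[0,0,0],-0.12],
  [[0,0,0],-0.12],
])

```text
time_s: 4.13
position: [0.412, -0.0606, 0.2232]
tcp_rot: [[1.0, -0.004, 0.015], [-0.004, -1.0, -0.014], [0.015, 0.014, -1.0]]
force: [-0.1, -0.1, -0.6]
opening: 0.501
```

```bash
python3 - <<'E'
from h import *
import red
c=cam("wrist","b1"); red.wings(c)
c=cam("top","b1t"); red.wings(c)
move((.401,-.082,.092),12)
E
```

```text
px [310.  205.5] 379 ctr [ 0.4028 -0.0809] rectctr [402.7 -80.8] [10.1 45.7] wing dir deg 102.4
px [411.2 229. ] 96 ctr [ 0.5223 -0.2064] rectctr [ 523.1 -206.8] [13.5 41.9] wing dir deg 168.1
pos [ 0.412  -0.0606  0.2232] yaw -0.6 q6 -22.7 -> [-12.7  19.7 131.3] turn_toolz rad -0.22 t 4.23 open 0.502 F [-0.3 -0.2 -0.2]
```

Request:
send_rows([
  [[-10,20,0],0],
  [[0,0,0],-0.11],
  [[0,0,0],-0.11],
  [[0,0,20],0],
  [[0,0,0],0],
])

```text
time_s: 4.65
position: [0.4032, -0.0822, 0.2044]
tcp_rot: [[0.979, 0.201, 0.019], [0.201, -0.979, -0.016], [0.016, 0.02, -1.0]]
force: [-0.1, 1.0, -0.9]
opening: 0.5
```

```bash
python3 - <<'E'
from h import *
move((.402,-.081,.091),12.4)
E
```

```text
pos [ 0.4032 -0.0822  0.2044] yaw 11.6 q6 -38.3 -> [ -2.7  -3.7 113.3] turn_toolz rad -0.014 t 4.65 open 0.5 F [-0.1  1.  -0.9]
```

Request:
send_rows([
  [[-0.5,-0.7,24],0],
  [[-0.5,-0.7,24],0],
  [[-0.5,-0.7,24],0],
  [[-0.5,-0.7,24],0],
  [[-0.5,-0.7,17],-0.01],
])

```text
time_s: 5.07
position: [0.41, -0.0847, 0.094]
tcp_rot: [[0.98, 0.195, 0.036], [0.196, -0.98, -0.024], [0.03, 0.031, -0.999]]
force: [-0.7, -0.1, -0.6]
opening: 0.5
```

```bash
python3 - <<'E'
from h import *
move((.402,-.081,.092),12.4)
cam("wrist","b2")
E
```

```text
pos [ 0.41   -0.0847  0.094 ] yaw 11.3 q6 -37.6 -> [-7.2 -5.3  1.7] turn_toolz rad -0.019 t 5.07 open 0.5 F [-0.7 -0.1 -0.6]
```

Request:
send_rows([
  [[-3.5,-2.5,1],-0.01],
  [[-3.5,-2.5,1],-0.01],
  [[0,0,0],0],
  [[0,0,0],0],
  [[0,0,0],0],
])

```text
time_s: 5.53
position: [0.4014, -0.0807, 0.092]
tcp_rot: [[0.977, 0.212, 0.033], [0.213, -0.977, -0.023], [0.028, 0.029, -0.999]]
force: [-0.5, 0.1, -0.1]
opening: 0.499
```

Request:
send_rows([
  [[0,0,0],0],
  [[0,0,0],0],
  [[0,0,0],0],
  [[0,0,0],0],
  [[0,0,0],0],
], gripper=1)

```text
time_s: 5.95
position: [0.4036, -0.0818, 0.0946]
tcp_rot: [[0.977, 0.211, 0.039], [0.212, -0.977, -0.026], [0.033, 0.034, -0.999]]
force: [-0.3, -0.6, -0.2]
opening: 0.207
```

```bash
python3 - <<'E'
from h import *
move((.402,-.081,.092),12.4); print(bot.read_state()["tcp_rot"])
cam("wrist","b3")
E
```

```text
pos [ 0.4036 -0.0818  0.0946] yaw 12.2 q6 -38.6 -> [-1.5 -1.2  2.5] turn_toolz rad -0.003 t 5.95 open 0.207 F [-0.3 -0.6 -0.2]
[[ 0.97673314  0.21079763  0.03945535]
 [ 0.21189148 -0.97694931 -0.02592377]
 [ 0.0330812   0.03368086 -0.998885  ]]
```

Request:
send_rows([
  [[0,0,1],0],
  [[0,0,0.5],0],
  [[0,0,0.5],0],
  [[0,0,0.5],0],
  [[0,0,0.5],0],
])

```text
time_s: 6.42
position: [0.4036, -0.0818, 0.091]
tcp_rot: [[0.977, 0.211, 0.039], [0.212, -0.977, -0.026], [0.033, 0.033, -0.999]]
force: [-0.3, -0.2, 0.7]
opening: 0.004
```

```bash
python3 - <<'E'
from h import *
cam("wrist","b4");cam("side","b4s")
im=cv2.imread("pics/b4s.png")[100:260,300:460];cv2.imwrite("pics/b4sz.png",cv2.resize(im,None,fx=4,fy=4,interpolation=cv2.INTER_CUBIC))
E
```

Request:
send_rows([
  [[0,0,0.5],0.1],
  [[0,0,0.5],0.1],
  [[0,0,0.5],0.1],
  [[0,0,0.5],0.1],
  [[0,0,0.5],0],
])

```text
time_s: 6.93
position: [0.403, -0.0825, 0.0899]
tcp_rot: [[0.978, -0.204, 0.038], [-0.203, -0.979, -0.027], [0.042, 0.019, -0.999]]
force: [-0.7, 0.7, 6.3]
opening: 0.005
```

```bash
python3 - <<'E'
from h import *
cam("wrist","b5");cam("side","b5s")
print(bot.read_state()["moment"])
im=cv2.imread("pics/b5s.png")[100:260,300:460];cv2.imwrite("pics/b5sz.png",cv2.resize(im,None,fx=4,fy=4,interpolation=cv2.INTER_CUBIC))
im=cv2.imread("pics/b5.png")[100:300,250:450];cv2.imwrite("pics/b5z.png",cv2.resize(im,None,fx=3,fy=3,interpolation=cv2.INTER_CUBIC))
E
```

```text
[-0.00138254  0.18174311  0.01691257]
```

```bash
python3 - <<'E'
from h import *
c=cam("wrist"); s=bot.read_state(); R=s["tcp_rot"];p=s["position"]
print("campos",R.T@(-c["R"].T@c["t"]-p))
for z in (0,-.019,-.03,-.06): print(z,proj(c,p+R@[0,0,z]))
for q in ((.402,-.081,.12),(.402,-.081,.094),(.3973,-.0595,.12),(.4067,-.1025,.12)): print(q,proj(c,q))
E
```

```text
campos [ 0.00092451 -0.0810519  -0.19309643]
0 [319.88866357 229.8562573 ]
-0.019 [319.76094344 241.56206242]
-0.03 [319.67519196 249.42135663]
-0.06 [319.38058329 276.42282842]
(0.402, -0.081, 0.12) [319.63798369 248.57939659]
(0.402, -0.081, 0.094) [318.20379384 230.72631046]
(0.3973, -0.0595, 0.12) [304.08433831 217.30194031]
(0.4067, -0.1025, 0.12) [334.08618798 277.63387654]
```

```bash
python3 - <<'E'
from h import *
c=cam("side","b6s"); s=bot.read_state(); R=s["tcp_rot"];p=s["position"]
im=c["image"][150:230,360:460].copy(); im=cv2.resize(im,None,fx=7,fy=7,interpolation=cv2.INTER_CUBIC)
def dot(q,col):
    u=proj(c,q); print(u); cv2.circle(im,tuple(int(v) for v in ((u-[360,150]+.5)*7)),4,col,-1)
dot(p,(0,255,0)); dot(p+R@[0,0,-.03],(255,255,0)); dot(p+R@[0,0,-.07],(255,0,255))
for q in ((.3973,-.0595,.12),(.4067,-.1025,.12),(.3973,-.0595,.094)): dot(q,(255,255,255))
cv2.imwrite("pics/b6z.png",im)
E
```

```text
[402.58542297 195.05036473]
[404.74439055 185.87907482]
[407.75816619 173.07656195]
[404.44503233 191.60311113]
[404.84239972 180.50067358]
[402.86821675 199.89128192]
```

Request:
send_rows([
  [[0,0,-20],0],
  [[0,0,-20],0],
  [[0,0,-20],-0.1],
  [[0,0,-20],-0.1],
  [[0,0,0],0],
])

```text
time_s: 7.55
position: [0.3986, -0.0797, 0.172]
tcp_rot: [[0.999, 0.007, 0.033], [0.008, -1.0, -0.025], [0.033, 0.025, -0.999]]
force: [1.0, -0.3, -0.2]
opening: 0.009
```

```bash
cat > tipview.py <<'E'
from h import *
import sys
c=cam("side"); s=bot.read_state(); R=s["tcp_rot"];p=s["position"]
u0=proj(c,p).astype(int); x0,y0=u0[0]-50,u0[1]-50
im=c["image"][max(y0,0):y0+90,x0:x0+100].copy(); im=cv2.resize(im,None,fx=7,fy=7,interpolation=cv2.INTER_CUBIC)
def dot(q,col):
    u=proj(c,q); cv2.circle(im,tuple(int(v) for v in ((u-[x0,max(y0,0)]+.5)*7)),4,col,-1)
dot(p,(0,255,0)); dot(p+R@[0,0,-.03],(255,255,0)); dot(p+R@[0,0,-.07],(255,0,255))
cv2.imwrite(f"pics/{sys.argv[1]}.png",im); move((.402,-.081,.091),12.4); print(s["tcp_rot"][:,2],"w",cam("wrist",sys.argv[1]+"w") and 1)
E
python3 tipview.py b7
```

```text
pos [ 0.3979 -0.0794  0.1707] yaw 0.3 q6 -26.7 -> [ 1.6 -0.3 79.8] turn_toolz rad -0.212 t 7.6 open 0.007 F [-0.2 -0.5  0.6]
[ 0.03132515 -0.0237871  -0.99922615] w 1
```

```bash
python3 - <<'E'
from h import *
print(bot.grip_point_offset,[x for x in dir(bot) if x[0]!='_'])
move((.402,-.081,.064),12.4)
E
```

```text
0.0187 ['PlanningError', 'grip_point_offset', 'hand_in', 'read_state']
pos [ 0.397  -0.079   0.1697] yaw 0.2 q6 -26.6 -> [  1.9  -0.4 105.8] turn_toolz rad -0.213 t 7.65 open 0.005 F [-0.5  0.3 -0.6]
```

Request:
send_rows([
  [[0,0,0],-0.1],
  [[0,0,0],-0.1],
  [[0,0,0],0],
  [[0,0,0],0],
  [[0,0,0],0],
], gripper=0.5)

```text
time_s: 8.07
position: [0.3935, -0.0774, 0.1651]
tcp_rot: [[0.98, 0.198, 0.02], [0.199, -0.98, -0.018], [0.016, 0.022, -1.0]]
force: [0.2, 0.5, 0.3]
opening: 0.296
```

```bash
python3 - <<'E'
from h import *
import red
move((.402,-.081,.064),12.4)
c=cam("wrist","b8"); red.wings(c,.12)
E
```

```text
pos [ 0.3935 -0.0774  0.1651] yaw 11.5 q6 -37.9 -> [  5.9   3.1 101.3] turn_toolz rad -0.016 t 8.07 open 0.296 F [0.2 0.5 0.3]
px [329.5 209.2] 597 ctr [ 0.4025 -0.0776] rectctr [402.3 -77.1] [ 9.4 46.3] wing dir deg 102.6
```

Request:
send_rows([
  [[0.5,0.5,15],0],
  [[0.5,0.5,15],0],
  [[0.5,0.5,15],0],
  [[0.5,0.5,8],-0.01],
  [[0,0,2],0],
])

```text
time_s: 8.53
position: [0.3982, -0.0805, 0.1078]
tcp_rot: [[0.98, 0.2, 0.022], [0.2, -0.98, -0.019], [0.018, 0.023, -1.0]]
force: [0.1, -0.6, 0.3]
opening: 0.495
```

```bash
python3 - <<'E'
from h import *
import red
move((.402,-.080,.064),12.4)
c=cam("wrist","b9"); red.wings(c,.12)
E
```

```text
pos [ 0.3982 -0.0805  0.1078] yaw 11.6 q6 -38.0 -> [ 3.  -0.8 43.9] turn_toolz rad -0.015 t 8.53 open 0.495 F [ 0.1 -0.6  0.3]
px [327.3 234. ] 918 ctr [ 0.4026 -0.0779] rectctr [402.6 -77.8] [ 9.8 45.8] wing dir deg 103.3
```

Request:
send_rows([
  [[1.5,0,10],0],
  [[1.5,-0.5,10],0],
  [[0.5,-0.5,10],0],
  [[0,0,10],-0.01],
  [[0,0,2],0],
])

```text
time_s: 9.0
position: [0.4045, -0.0805, 0.0663]
tcp_rot: [[0.979, 0.204, 0.026], [0.205, -0.979, -0.021], [0.021, 0.026, -0.999]]
force: [-0.3, 0.3, 0.2]
opening: 0.493
```

```bash
python3 - <<'E'
from h import *
import red
move((.402,-.080,.063),12.4)
c=cam("wrist","b10"); red.wings(c,.12)
E
```

```text
pos [ 0.4045 -0.0805  0.0663] yaw 11.8 q6 -37.6 -> [-2.4 -1.   3.2] turn_toolz rad -0.01 t 9.0 open 0.493 F [-0.3  0.3  0.2]
px [318.7 250.8] 847 ctr [ 0.4007 -0.069 ] rectctr [400.4 -67.8] [ 9.6 28.4] wing dir deg 103.3
```

Now the wing lies between the fingers; close.

Request:
send_rows([
  [[-1.5,-1,2],0],
  [[-0.5,0,2],0],
  [[0,0,0.5],0],
  [[0,0,0.5],0],
  [[0,0,0.5],0],
], gripper=1)

```text
time_s: 9.47
position: [0.4026, -0.0805, 0.0632]
tcp_rot: [[0.979, 0.202, 0.028], [0.203, -0.979, -0.023], [0.023, 0.028, -0.999]]
force: [-4.5, 4.3, 31.8]
opening: 0.209
```

Request:
send_rows([
  [[0,0,0.3],0],
  [[0,0,0.3],0],
  [[0,0,0.3],0],
  [[0,0,0.3],0],
  [[0,0,0.3],0],
])

```text
time_s: 9.88
position: [0.4028, -0.0803, 0.0639]
tcp_rot: [[0.979, 0.202, 0.029], [0.203, -0.979, -0.023], [0.024, 0.029, -0.999]]
force: [0.3, 0.2, 6.8]
opening: 0.135
```

```bash
python3 - <<'E'
from h import *
move((.402,-.080,.063),12.4)
c=cam("wrist","b11"); print(bot.read_state()["moment"])
E
```

```text
pos [ 0.4028 -0.0803  0.0639] yaw 11.7 q6 -37.5 -> [-0.7 -0.4  0.8] turn_toolz rad -0.012 t 9.88 open 0.135 F [0.3 0.2 6.8]
[0.0551402  0.39728394 0.03274691]
```

Request:
send_rows([
  [[0,0,-1],0.12],
  [[0,0,-0.5],0.12],
  [[0,0,0],0.12],
  [[0,0,0],0.12],
  [[0,0,0],0.12],
])

```text
time_s: 10.35
position: [0.4039, -0.0804, 0.0639]
tcp_rot: [[0.914, -0.405, 0.029], [-0.405, -0.914, -0.023], [0.036, 0.009, -0.999]]
force: [0.9, 0.8, 0.6]
opening: 0.137
```

```bash
cat > lvl.py <<'E'
from h import *
def levels(c):
    im=c["image"]; hsv=cv2.cvtColor(im,cv2.COLOR_BGR2HSV)
    y=cv2.inRange(hsv,(22,150,110),(32,255,255)); g=cv2.inRange(hsv,(50,100,50),(85,255,200))
    m=cv2.morphologyEx(y|g,cv2.MORPH_CLOSE,np.ones((7,7)))
    n,l,st,ce=cv2.connectedComponentsWithStats(m); s=bot.read_state()
    for i in range(1,n):
        if st[i,4]<60: continue
        gy,gx=np.where((l==i)&(g>0))
        if len(gx)<4: continue
        ys,xs=np.where(l==i)
        z=.067
        P=np.array([atz(c,q,z) for q in zip(xs,ys)])[:,:2]; G=np.array([atz(c,q,z) for q in zip(gx,gy)])[:,:2].mean(0)
        (cx,cy),(w,h),_=cv2.minAreaRect((P*1000).astype(np.float32)); d=(G*1000-(cx,cy))
        w_,v=np.linalg.eigh(np.cov(P.T)); a=v[:,1]; a=a*(1 if a.sum()>0 else -1)
        L=max(w,h); off=d@a*56/L
        print("vial","side(x)" if abs(a[0])>.7 else "front(y)",np.round((cx,cy),1),"L",round(L,1),round(min(w,h),1),"off mm",round(off,2),"tilt",round(off/200,4),"px",np.round(ce[i]))
if __name__=="__main__":
    import sys
    for n in sys.argv[1:]: print(n); levels(cam(n,"lv_"+n))
    move((.402,-.08,.066))
E
python3 lvl.py wrist top
```

```text
wrist
vial side(x) [526.7  11.2] L 52.6 13.1 off mm 12.64 tilt 0.0632 px [445.  16.]
vial front(y) [436.1 -35.6] L 54.7 13.0 off mm -2.27 tilt -0.0114 px [337. 150.]
top
pos [ 0.404  -0.0804  0.0639] yaw -23.6 q6 -2.1 -> [-1.9  0.5 -2.1] t 10.45 open 0.138 F [0.6 0.4 2.6]
```

Request:
send_rows([
  [[0,0,0],0.12],
  [[0,0,0],0.12],
  [[0,0,0],0.12],
  [[0,0,0],0.12],
  [[0,0,0],0.12],
])

```text
time_s: 10.87
position: [0.4049, -0.0812, 0.064]
tcp_rot: [[0.527, -0.849, 0.03], [-0.849, -0.528, -0.024], [0.036, -0.012, -0.999]]
force: [1.3, 0.1, 1.4]
opening: 0.138
```

```bash
python3 lvl.py wrist side; python3 - <<'E'
import cv2
b=cv2.imread("pics/lv_side.png")[180:240,290:420]
cv2.imwrite("pics/z3.png",cv2.resize(b,None,fx=6,fy=6,interpolation=cv2.INTER_CUBIC))
E
```

```text
wrist
vial front(y) [436.7 -36. ] L 54.7 13.6 off mm -1.75 tilt -0.0088 px [285. 157.]
side
vial front(y) [433.6 -33.2] L 62.8 13.3 off mm -7.64 tilt -0.0382 px [384. 211.]
vial side(x) [526.5  10.9] L 55.9 20.5 off mm 5.68 tilt 0.0284 px [343. 212.]
pos [ 0.405  -0.0811  0.064 ] yaw -58.0 q6 32.2 -> [-2.5  1.9 -2.1] t 10.97 open 0.137 F [ 1.2 -1.1  1.6]
```

Request:
send_rows([
  [[0,0,0],0.12],
  [[0,0,0],0.12],
  [[0,0,0],0.08],
  [[0,0,0],0],
  [[0,0,0],0],
])

```text
time_s: 11.38
position: [0.4053, -0.0817, 0.064]
tcp_rot: [[0.251, -0.967, 0.03], [-0.967, -0.252, -0.024], [0.031, -0.023, -0.999]]
force: [0.4, 0.1, 1.8]
opening: 0.137
```

```bash
python3 lvl.py wrist side; python3 - <<'E'
import cv2
b=cv2.imread("pics/lv_side.png")[190:230,320:420]
cv2.imwrite("pics/z3.png",cv2.resize(b,None,fx=8,fy=8,interpolation=cv2.INTER_CUBIC))
E
```

```text
wrist
vial front(y) [436.7 -36. ] L 54.9 13.8 off mm -1.19 tilt -0.006 px [264. 172.]
side
vial front(y) [433.6 -34.1] L 62.9 13.3 off mm -8.38 tilt -0.0419 px [384. 211.]
vial side(x) [526.5  10.7] L 56.0 20.4 off mm 3.42 tilt 0.0171 px [343. 212.]
pos [ 0.4053 -0.0817  0.064 ] yaw -75.5 q6 49.8 -> [-2.4  2.7 -2.1] t 11.48 open 0.134 F [1.1 0.7 1.5]
```

Request:
send_rows([
  [[0,0,0],0],
  [[0,0,0],0],
  [[0,0,0],0],
  [[0,0,0],0],
  [[0,0,0],0],
], gripper=0.5)

```text
time_s: 11.9
position: [0.4063, -0.0827, 0.0643]
tcp_rot: [[0.258, -0.965, 0.033], [-0.965, -0.259, -0.027], [0.035, -0.025, -0.999]]
force: [-0.1, -0.8, -0.1]
opening: 0.429
```

Request:
send_rows([
  [[0,0,-10],0],
  [[0,0,-20],0],
  [[0,0,-30],0],
  [[0,0,-30],0],
  [[0,0,-30],0],
])

```text
time_s: 12.32
position: [0.3962, -0.0764, 0.1818]
tcp_rot: [[0.26, -0.965, 0.014], [-0.965, -0.261, -0.017], [0.02, -0.009, -1.0]]
force: [1.1, -1.0, 0.3]
opening: 0.501
```

```bash
python3 lvl.py wrist; python3 - <<'E'
from h import *
move((.522,-.205,.18),78)
print(bot.read_state()["tcp_rot"][:,2])
E
```

```text
wrist
vial side(x) [527.9  10.9] L 53.5 13.1 off mm 3.52 tilt 0.0176 px [264.  30.]
vial front(y) [436.7 -36. ] L 54.6 13.0 off mm -1.49 tilt -0.0074 px [290. 141.]
pos [ 0.3998 -0.0778  0.1867] yaw -74.9 q6 48.9 -> [ -0.6   0.5 120.7] t 12.37 open 0.499 F [1.7 0.8 3.1]
pos [ 0.3998 -0.0778  0.1867] yaw -74.9 q6 48.9 -> [154.4 -84.6  12.4] turn_toolz rad -2.668 t 12.37 open 0.499 F [1.7 0.8 3.1]
[ 0.02380241 -0.02172787 -0.99948054]
```

```bash
python3 - <<'E'
import cv2
b=cv2.imread("pics/lv_wrist.png")[0:160,240:330]
cv2.imwrite("pics/z3.png",cv2.resize(b,None,fx=5,fy=5,interpolation=cv2.INTER_CUBIC)[:600*2])
E
python3 - <<'E'
from h import *
import red
red.wings(cam("wrist"),.12)
move((.404,-.081,.068),-75.5)
E
```

```text
px [505.6  97.9] 678 ctr [ 0.5277 -0.2047] rectctr [ 527.4 -204.5] [11.1 42.1] wing dir deg 166.6
px [322.8 198.5] 469 ctr [ 0.4046 -0.0798] rectctr [403.9 -80.2] [41.3  9.1] wing dir deg 14.6
pos [ 0.4001 -0.0781  0.1848] yaw -74.9 q6 48.9 -> [  0.6  -1.  116.9] turn_toolz rad 0.011 t 12.42 open 0.496 F [ 0.4 -0.8 -0.4]
```

Request:
send_rows([
  [[0,0,25],0],
  [[0,0,25],0],
  [[0,0,22],0],
  [[0,0,10],0.01],
  [[0,0,4],0],
])

```text
time_s: 12.83
position: [0.4047, -0.0807, 0.0976]
tcp_rot: [[0.253, -0.967, 0.034], [-0.967, -0.254, -0.027], [0.034, -0.026, -0.999]]
force: [-0.1, 0.3, 0.0]
opening: 0.502
```

```bash
python3 - <<'E'
from h import *
cam("wrist","b12")
move((.4045,-.081,.067),-75.5)
E
```

```text
pos [ 0.4041 -0.0805  0.0973] yaw -75.3 q6 49.5 -> [-0.4  0.5 30.3] turn_toolz rad 0.003 t 12.88 open 0.498 F [-0.3 -0.6 -0.4]
```

Request:
send_rows([
  [[0,0,12],0],
  [[0,0,12],0],
  [[0,0,6],0],
  [[0,0,0],0],
  [[0,0,0],0],
])

```text
time_s: 13.3
position: [0.4048, -0.0809, 0.066]
tcp_rot: [[0.255, -0.966, 0.032], [-0.966, -0.256, -0.025], [0.032, -0.024, -0.999]]
force: [0.5, -0.2, -0.1]
opening: 0.498
```

Request:
send_rows([
  [[0,0,0],0],
  [[0,0,0],0],
  [[0,0,0],0],
  [[0,0,0],0],
  [[0,0,0],0],
], gripper=1)

```text
time_s: 13.72
position: [0.4063, -0.0815, 0.0682]
tcp_rot: [[0.255, -0.966, 0.036], [-0.966, -0.256, -0.027], [0.036, -0.028, -0.999]]
force: [0.5, -0.3, -0.4]
opening: 0.213
```

Request:
send_rows([
  [[0,0,0],0],
  [[0,0,0],0],
  [[0,0,0],0],
  [[0,0,0],0],
  [[0,0,0],0],
])

```text
time_s: 14.13
position: [0.4064, -0.0816, 0.0684]
tcp_rot: [[0.253, -0.967, 0.036], [-0.967, -0.254, -0.027], [0.035, -0.028, -0.999]]
force: [0.5, -0.4, -0.3]
opening: 0.137
```

Request:
send_rows([
  [[0,0,0],0.12],
  [[0,0,0],0.12],
  [[0,0,0],0.1],
  [[0,0,0],0],
  [[0,0,0],0],
])

```text
time_s: 14.55
position: [0.4065, -0.0828, 0.0685]
tcp_rot: [[-0.092, -0.995, 0.036], [-0.995, 0.091, -0.029], [0.026, -0.038, -0.999]]
force: [-0.0, -0.5, -0.2]
opening: 0.135
```

```bash
python3 - <<'E'
from h import *
move((.4045,-.081,.067),-75.5)
E
```

```text
pos [ 0.4065 -0.0828  0.0685] yaw -95.3 q6 69.7 -> [-1.6  2.2  1.3] turn_toolz rad -0.345 t 14.55 open 0.135 F [-0.  -0.5 -0.2]
```

Request:
send_rows([
  [[0,0,0],0],
  [[0,0,0],0],
  [[0,0,0],0],
  [[0,0,0],0],
  [[0,0,0],0],
], gripper=0.5)

```text
time_s: 14.97
position: [0.4066, -0.0826, 0.0687]
tcp_rot: [[-0.084, -0.996, 0.036], [-0.996, 0.083, -0.029], [0.026, -0.039, -0.999]]
force: [0.4, 0.0, 0.0]
opening: 0.424
```

Request:
send_rows([
  [[0,0,-10],0],
  [[0,0,-20],0],
  [[0,0,-30],0],
  [[0,0,-30],0],
  [[0,0,-20],0],
])

```text
time_s: 15.38
position: [0.3986, -0.0774, 0.1781]
tcp_rot: [[-0.082, -0.996, 0.023], [-0.996, 0.081, -0.023], [0.021, -0.024, -0.999]]
force: [0.6, 0.2, 0.5]
opening: 0.498
```

```bash
python3 - <<'E'
from h import *
import red
red.wings(cam("wrist","b13"),.12)
move((.526,-.2055,.15),-103)
b=cv2.imread("pics/b13.png")[0:160,180:340]
cv2.imwrite("pics/z3.png",cv2.resize(b,None,fx=5,fy=5,interpolation=cv2.INTER_CUBIC)[:600*2])
E
```

```text
px [473.3  29.6] 820 ctr [ 0.5282 -0.2049] rectctr [ 527.8 -204.8] [10.4 41.6] wing dir deg 167.0
px [323.1 199.1] 511 ctr [ 0.4047 -0.0803] rectctr [404.  -80.5] [ 9.5 40.8] wing dir deg 174.8
pos [ 0.4007 -0.0783  0.1809] yaw -94.7 q6 68.8 -> [ 115.9 -134.1   37.7] turn_toolz rad 0.145 t 15.43 open 0.5 F [1.8 0.5 1.5]
```

Request:
send_rows([
  [[29,-33.5,2],0],
  [[29,-33.5,2],0],
  [[29,-33.5,2],0],
  [[26,-30,2],0.07],
  [[0,0,0],0.07],
])

```text
time_s: 15.85
position: [0.5178, -0.1978, 0.1799]
tcp_rot: [[-0.218, -0.976, 0.031], [-0.976, 0.217, -0.027], [0.02, -0.036, -0.999]]
force: [0.1, -0.3, 0.6]
opening: 0.503
```

```bash
python3 - <<'E'
from h import *
import red
red.wings(cam("wrist","b14"),.12)
move((.527,-.205,.067),-103)
print(bot.read_state()["tcp_rot"][:,2])
E
```

```text
px [327.  194.1] 462 ctr [ 0.5273 -0.2057] rectctr [ 528.5 -205.6] [10.2 42.3] wing dir deg 166.1
pos [ 0.5144 -0.1947  0.1791] yaw -102.7 q6 70.7 -> [  5.3 -11.1 112.6] turn_toolz rad 0.006 t 15.9 open 0.5 F [-0.4  0.2  0.1]
[ 0.02604471 -0.02345227 -0.99938564]
```

Request:
send_rows([
  [[2,-4,18],0],
  [[2,-4,18],0],
  [[1,-3,18],0.006],
  [[0,0,10],0],
  [[0,0,4],0],
])

```text
time_s: 16.32
position: [0.5229, -0.2012, 0.1077]
tcp_rot: [[-0.218, -0.976, 0.022], [-0.976, 0.217, -0.02], [0.015, -0.026, -1.0]]
force: [-0.8, -0.2, 0.4]
opening: 0.499
```

```bash
python3 - <<'E'
from h import *
import red
red.wings(cam("wrist","b15"),.12)
move((.527,-.205,.068),-103)
E
```

```text
px [328.1 254.8] 44 ctr [ 0.5099 -0.2022] rectctr [ 510.2 -201.9] [8.7 2.2] wing dir deg 78.3
pos [ 0.5223 -0.2008  0.1073] yaw -102.6 q6 70.6 -> [ 2.5 -4.5 39.5] turn_toolz rad 0.007 t 16.37 open 0.498 F [-0.  -0.  -0.8]
```

Request:
send_rows([
  [[1.5,-3,12],0],
  [[1.5,-1,12],0],
  [[0.5,0,10],0],
  [[0,0,5],0],
  [[0,0,0],0],
])

```text
time_s: 16.78
position: [0.5265, -0.2054, 0.0664]
tcp_rot: [[-0.215, -0.976, 0.022], [-0.976, 0.215, -0.02], [0.015, -0.026, -1.0]]
force: [-0.3, 0.3, 1.0]
opening: 0.498
```

```bash
python3 - <<'E'
from h import *
cam("wrist","b16")
move((.527,-.205,.068),-103)
E
```

```text
pos [ 0.5266 -0.2054  0.0667] yaw -102.4 q6 70.3 -> [-0.5 -0.4 -1.3] turn_toolz rad 0.01 t 16.83 open 0.5 F [ 0.3 -0.1  0.3]
```

Request:
send_rows([
  [[2,0,-1],0.01],
  [[0.5,0,0],0],
  [[0,0,0],0],
  [[0,0,0],0],
  [[0,0,0],0],
], gripper=1)

```text
time_s: 17.25
position: [0.5271, -0.2089, 0.0696]
tcp_rot: [[-0.226, -0.974, 0.025], [-0.974, 0.225, -0.022], [0.016, -0.03, -0.999]]
force: [-0.3, -0.4, -0.1]
opening: 0.202
```

Request:
send_rows([
  [[0,0,0],0],
  [[0,0,0],0],
  [[0,0,0],0],
  [[0,0,0],0],
  [[0,0,0],0],
])

```text
time_s: 17.67
position: [0.5275, -0.2075, 0.0697]
tcp_rot: [[-0.227, -0.973, 0.026], [-0.974, 0.227, -0.02], [0.013, -0.03, -0.999]]
force: [0.5, 1.2, -1.4]
opening: 0.136
```

Request:
send_rows([
  [[0,0,0],-0.1],
  [[0,0,0],-0.1],
  [[0,0,0],-0.03],
  [[0,0,0],0],
  [[0,0,0],0],
])

```text
time_s: 18.08
position: [0.5276, -0.2074, 0.0697]
tcp_rot: [[0.007, -1.0, 0.027], [-1.0, -0.007, -0.019], [0.019, -0.027, -0.999]]
force: [0.2, -0.4, -0.8]
opening: 0.139
```

```bash
python3 - <<'E'
from h import *
move((.527,-.205,.068),-103)
c=cam("side","b17s")
b=c["image"][180:240,300:420]
cv2.imwrite("pics/z3.png",cv2.resize(b,None,fx=6,fy=6,interpolation=cv2.INTER_CUBIC))
E
```

```text
pos [ 0.5276 -0.2074  0.0697] yaw -89.6 q6 57.0 -> [-2.5  0.6  1.7] turn_toolz rad 0.234 t 18.08 open 0.139 F [ 0.2 -0.4 -0.8]
```

Request:
send_rows([
  [[0,0,0],0],
  [[0,0,0],0],
  [[0,0,0],0],
  [[0,0,0],0],
  [[0,0,0],0],
], gripper=0.5)

```text
time_s: 18.55
position: [0.5277, -0.2081, 0.0702]
tcp_rot: [[0.006, -1.0, 0.027], [-1.0, -0.007, -0.02], [0.021, -0.027, -0.999]]
force: [-0.8, -0.0, 0.3]
opening: 0.427
```

Request:
send_rows([
  [[0,0,-10],0],
  [[0,0,-20],0],
  [[0,0,-30],0],
  [[0,0,-30],0],
  [[0,0,-20],0],
])

```text
time_s: 18.97
position: [0.5208, -0.2036, 0.1809]
tcp_rot: [[0.006, -1.0, 0.015], [-1.0, -0.007, -0.013], [0.013, -0.015, -1.0]]
force: [0.3, -0.9, -0.6]
opening: 0.502
```

```bash
python3 - <<'E'
from h import *
S=cam("side","c1s");T=cam("top","c1t")
move((.42,-.06,.2))
for q in ("side","top"):
    print(q,[(np.round(x["xy"],1).tolist(),round(x["p"],2),np.round(atz(S if q=="side" else T,x["xy"],0),3).tolist()) for x in place_of(q,"pot1")])
E
```

```text
pos [ 0.5229 -0.2048  0.1826] yaw -89.6 q6 57.0 -> [-145.1  101.5  -21.9] t 19.07 open 0.496 F [-0.1  0.6 -0.1]
side [([323.5, 326.8], 0.76, [0.464, 0.285, 0.0]), ([275.2, 305.3], 0.68, [0.578, 0.277, 0.0]), ([297.7, 270.3], 0.64, [0.574, 0.17, 0.0])]
top [([209.5, 257.9], 0.89, [0.472, 0.292, 0.0]), ([217.8, 217.9], 0.84, [0.575, 0.273, 0.0]), ([259.4, 216.2], 0.77, [0.578, 0.165, 0.0])]
```

Request:
send_rows([
  [[-36,25,-4],0],
  [[-36,25,-4],0],
  [[-36,25,-4],0],
  [[-36,25,-4],0],
  [[0,0,0],0],
])

```text
time_s: 19.58
position: [0.416, -0.0629, 0.1838]
tcp_rot: [[0.0, -1.0, 0.0], [-1.0, -0.0, -0.007], [0.007, -0.0, -1.0]]
force: [-0.8, 0.2, -0.2]
opening: 0.503
```

```bash
python3 lvl.py wrist; python3 - <<'E'
import cv2
b=cv2.imread("pics/lv_wrist.png")[0:220,140:440]
cv2.imwrite("pics/z3.png",cv2.resize(b,None,fx=2.6,fy=2.6,interpolation=cv2.INTER_CUBIC))
E
```

```text
wrist
vial side(x) [529.   10.8] L 54.7 13.3 off mm -0.62 tilt -0.0031 px [243.  72.]
vial front(y) [436.7 -35.9] L 54.3 11.6 off mm 0.2 tilt 0.001 px [295. 168.]
pos [ 0.4192 -0.0655  0.184 ] yaw -90.0 q6 66.6 -> [ 13.3  17.8 118.1] t 19.63 open 0.501 F [ 0.2  0.6 -0.6]
```

Request:
send_rows([
  [[-31,-21,0],0],
  [[-31,-21,0],0],
  [[-31,-21,0],0],
  [[-31,-21,0],0],
  [[-31,-21,0],0],
], gripper=0.25)

```text
time_s: 20.05
position: [0.5263, 0.0862, 0.1781]
tcp_rot: [[-0.015, -1.0, -0.003], [-1.0, 0.015, -0.013], [0.013, 0.003, -1.0]]
force: [1.1, -0.1, -0.7]
opening: 0.728
```

Request:
send_rows([
  [[-31,-21,0],0],
  [[-20,-12,0],0],
  [[0,0,0],0],
  [[0,0,0],0],
  [[0,0,0],0],
])

```text
time_s: 20.47
position: [0.5686, 0.1431, 0.1705]
tcp_rot: [[-0.009, -1.0, -0.004], [-1.0, 0.009, -0.013], [0.013, 0.004, -1.0]]
force: [-0.3, -0.0, 0.3]
opening: 0.748
```

```bash
cat > pots.py <<'E'
from h import *
def pots(c,n,z=0.0):
    for x in place_of(n,"pot1"): print(n,np.round(x["xy"],1),round(x["p"],2),np.round(atz(c,x["xy"],z),4))
if __name__=="__main__":
    import sys
    c=cam("wrist",sys.argv[1]); pots(c,"wrist"); c=cam("side",sys.argv[1]+"s"); pots(c,"side"); c=cam("top",sys.argv[1]+"t"); pots(c,"top")
    s=bot.read_state();print(np.round(s["tcp_rot"][:,2],3)); move(s["position"])
E
python3 pots.py d1
```

```text
wrist [209.9 171.1] 0.75 [0.5762 0.2774 0.    ]
wrist [305.3 166.1] 0.73 [0.5811 0.1608 0.    ]
wrist [209.9 248.2] 0.56 [0.4725 0.2896 0.    ]
side [276.4 306.2] 0.86 [0.575  0.2781 0.    ]
side [324.  325.3] 0.61 [0.4645 0.2813 0.    ]
side [297.2 270.4] 0.58 [0.5752 0.1712 0.    ]
top [259.1 217.4] 0.39 [0.575  0.1657 0.    ]
top [351.1 232.4] 0.38 [ 0.5316 -0.073   0.    ]
top [323.3 195.3] 0.31 [ 0.6313 -0.0028  0.    ]
[-0.003 -0.012 -1.   ]
pos [0.5683 0.1426 0.172 ] yaw -90.6 q6 94.6 -> [0. 0. 0.] t 20.77 open 0.745 F [-0.4  0.1  0.1]
```

```bash
python3 - <<'E'
from h import *
c=cam("wrist")
for q in ((296,177.5),(191,183.5)): print(atz(c,q,.07))
c=cam("top","d2t")
for q in ((257,212),(213,214),(208,258)): print(atz(c,q,.07))
move((.575,.167,.06),-90)
E
```

```text
[0.58273814 0.16690535 0.07      ]
[0.57796995 0.27229646 0.07      ]
[0.57686089 0.16319033 0.07      ]
[0.57362129 0.27112202 0.07      ]
[0.46594503 0.2805473  0.07      ]
pos [0.5685 0.143  0.1721] yaw -90.6 q6 94.6 -> [-25.4  -6.5 111.8] turn_toolz rad -0.01 t 20.87 open 0.746 F [-0.9  0.3 -0.6]
```

Request:
send_rows([
  [[-13,-5,12],0],
  [[-12,-5,20],0],
  [[0,0,25],0],
  [[0,0,22],0],
  [[0,0,12],0],
])

```text
time_s: 21.28
position: [0.5852, 0.1706, 0.0809]
tcp_rot: [[-0.013, -1.0, 0.013], [-1.0, 0.013, -0.009], [0.009, -0.013, -1.0]]
force: [-0.1, -0.8, 1.1]
opening: 0.747
```

```bash
python3 - <<'E'
from h import *
c=cam("wrist","d3"); move((.578,.166,.002),-90)
E
```

```text
pos [0.5834 0.1704 0.0787] yaw -90.8 q6 97.3 -> [ 3.7  6.  76.7] turn_toolz rad -0.013 t 21.33 open 0.751 F [-1.  -0.6 -1. ]
```

Request:
send_rows([
  [[2,3,15],0],
  [[2,2,20],0],
  [[0,0,20],0],
  [[0,0,14],0],
  [[0,0,4],0],
])

```text
time_s: 21.75
position: [0.5812, 0.1694, 0.002]
tcp_rot: [[-0.013, -1.0, 0.012], [-1.0, 0.013, -0.008], [0.008, -0.012, -1.0]]
force: [-0.1, 0.7, -0.2]
opening: 0.752
```

```bash
python3 - <<'E'
from h import *
c=cam("wrist","d4");cam("side","d4s"); move((.578,.166,.002),-90)
cv2.imwrite("pics/d4z.png",cv2.resize(cv2.imread("pics/d4s.png")[170:350,200:400],None,fx=3,fy=3))
E
```

```text
pos [0.5818 0.1695 0.0032] yaw -90.7 q6 97.3 -> [3.5 3.7 1.2] turn_toolz rad -0.012 t 21.85 open 0.748 F [-0.5  0.5  0.1]
```

Request:
send_rows([
  [[2.5,1,0],0],
  [[0,0,0],0],
  [[0,0,0],0],
  [[0,0,0],0],
  [[0,0,0],0],
], gripper=1)

```text
time_s: 22.27
position: [0.5843, 0.1677, 0.0076]
tcp_rot: [[-0.012, -1.0, 0.022], [-1.0, 0.012, -0.007], [0.007, -0.022, -1.0]]
force: [-1.4, 0.0, -2.2]
opening: 0.496
```

Request:
send_rows([
  [[0,0,0],0],
  [[0,0,0],0],
  [[0,0,0],0],
  [[0,0,0],0],
  [[0,0,0],0],
])

```text
time_s: 22.68
position: [0.5844, 0.1677, 0.0084]
tcp_rot: [[-0.013, -1.0, 0.022], [-1.0, 0.012, -0.007], [0.007, -0.022, -1.0]]
force: [0.2, 0.4, -1.3]
opening: 0.494
```

Request:
send_rows([
  [[0,0,-5],0],
  [[0,0,-15],0],
  [[0,0,-25],0],
  [[0,0,-30],0],
  [[0,0,-35],0],
])

```text
time_s: 23.1
position: [0.5744, 0.1674, 0.1133]
tcp_rot: [[-0.013, -1.0, -0.0], [-1.0, 0.013, -0.009], [0.009, -0.0, -1.0]]
force: [0.5, -0.1, -1.7]
opening: 0.495
```

```bash
python3 - <<'E'
from h import *
c=cam("wrist","d5");cam("side","d5s");cam("top","d5t"); move((.565,-.045,.15),-90)
cv2.imwrite("pics/d5z.png",cv2.resize(cv2.imread("pics/d5s.png")[100:350,200:450],None,fx=2.4,fy=2.4))
E
```

```text
pos [0.5788 0.168  0.117 ] yaw -90.7 q6 96.9 -> [213.4  10.7 -31.5] turn_toolz rad -0.013 t 23.25 open 0.496 F [-0.4 -0.1 -1.1]
```

```bash
python3 - <<'E'
from h import *
c=cam("wrist"); print(atz(c,(321.5,277),.1786)); t=cam("top","d6t"); 
im=t["image"][180:300,300:420]; cv2.imwrite("pics/d6z.png",cv2.resize(im,None,fx=6,fy=6,interpolation=cv2.INTER_CUBIC))
for q in ((.5255,-.082),(.5285,-.081)):
  print([np.round((proj(t,(q[0]+a*.075,q[1]+b*.075,.087))-[300,180]+.5)*6-.5).tolist() for a in (-1,1) for b in (-1,1)])
E
```

```text
[0.57926276 0.16866036 0.1786    ]
[[543.0, 486.0], [167.0, 493.0], [526.0, 118.0], [159.0, 123.0]]
[[540.0, 479.0], [164.0, 486.0], [523.0, 111.0], [156.0, 116.0]]
```

Request:
send_rows([
  [[5,0,-15],0],
  [[20,1,-15],0],
  [[35,2,-8],0],
  [[35,2,0],0],
  [[35,2,0],0],
])

```text
time_s: 23.77
position: [0.5592, 0.0413, 0.1439]
tcp_rot: [[-0.001, -1.0, -0.016], [-1.0, 0.001, -0.006], [0.006, 0.016, -1.0]]
force: [0.1, -0.4, -1.5]
opening: 0.494
```

Request:
send_rows([
  [[35,2,0],0],
  [[30,2,0],0],
  [[15,0,0],0],
  [[0,0,0],0],
  [[0,0,0],0],
])

```text
time_s: 24.18
position: [0.5474, -0.0481, 0.1353]
tcp_rot: [[-0.009, -0.999, -0.035], [-1.0, 0.009, -0.004], [0.004, 0.035, -0.999]]
force: [0.3, 0.2, -1.2]
opening: 0.498
```

```bash
python3 - <<'E'
from h import *
c=cam("wrist","d7");cam("side","d7s");move((.564,-.045,.09),-90)
print(bot.read_state()["tcp_rot"])
cv2.imwrite("pics/d7z.png",cv2.resize(cv2.imread("pics/d7s.png")[100:300,250:450],None,fx=3,fy=3))
E
```

```text
pos [ 0.5476 -0.047   0.1356] yaw -90.4 q6 74.8 -> [ -2.3 -17.9  45. ] turn_toolz rad -0.007 t 24.28 open 0.498 F [-0.3  0.1 -0.9]
[[-0.00670361 -0.99937803 -0.03462107]
 [-0.99996866  0.00684539 -0.00397835]
 [ 0.00421287  0.03459332 -0.99939259]]
```

Request:
send_rows([
  [[-1,-8,0],0],
  [[-1,-8,10],0],
  [[0,-1,12],0],
  [[0,0,10],0],
  [[0,0,6],0],
])

```text
time_s: 24.7
position: [0.5677, -0.0392, 0.0945]
tcp_rot: [[0.001, -1.0, -0.03], [-1.0, -0.001, -0.004], [0.004, 0.03, -1.0]]
force: [-0.4, -0.4, -2.2]
opening: 0.501
```

```bash
python3 - <<'E'
from h import *
c=cam("wrist","d8");cam("side","d8s");move((.564,-.045,.075),-90)
print(bot.read_state()["tcp_rot"][:,2])
cv2.imwrite("pics/d8z.png",cv2.resize(cv2.imread("pics/d8s.png")[130:230,300:420],None,fx=5,fy=5))
E
```

```text
pos [ 0.5666 -0.0392  0.0943] yaw -90.0 q6 75.6 -> [ 5.7  1.9 19.4] turn_toolz rad 0.0 t 24.8 open 0.501 F [-0.5  1.  -1.6]
[-0.03289918 -0.00298893 -0.99945421]
```

Request:
send_rows([
  [[3,1,6],0],
  [[2,0,6],0],
  [[0,0,4],0],
  [[0,0,2],0],
  [[0,0,0],0],
])

```text
time_s: 25.22
position: [0.5654, -0.0445, 0.075]
tcp_rot: [[0.001, -0.999, -0.032], [-1.0, -0.001, -0.003], [0.003, 0.032, -0.999]]
force: [0.2, 0.1, -1.8]
opening: 0.493
```

Request:
send_rows([
  [[0,0,2],0],
  [[0,0,1],0],
  [[0,0,1],0],
  [[0,0,1],0],
  [[0,0,0],0],
])

```text
time_s: 25.63
position: [0.5659, -0.0451, 0.0704]
tcp_rot: [[0.0, -1.0, -0.03], [-1.0, -0.0, -0.004], [0.004, 0.03, -1.0]]
force: [-0.3, 0.5, -1.6]
opening: 0.497
```

Request:
send_rows([
  [[0,0,1],0],
  [[0,0,1],0],
  [[0,0,1],0],
  [[0,0,0.5],0],
  [[0,0,0],0],
])

```text
time_s: 26.05
position: [0.5662, -0.0452, 0.0676]
tcp_rot: [[0.0, -1.0, -0.029], [-1.0, -0.0, -0.004], [0.004, 0.029, -1.0]]
force: [0.5, -0.1, -0.9]
opening: 0.502
```

```bash
python3 - <<'E'
from h import *
c=cam("wrist","d9");cam("side","d9s");move((.564,-.045,.066),-90)
cv2.imwrite("pics/d9z.png",cv2.resize(cv2.imread("pics/d9s.png")[130:230,300:420],None,fx=6,fy=6,interpolation=cv2.INTER_CUBIC))
E
```

```text
pos [ 0.5662 -0.0452  0.0676] yaw -90.0 q6 75.1 -> [-0.2  2.2  1.6] turn_toolz rad 0.0 t 26.15 open 0.496 F [-0.1 -0.4  0.3]
```

Request:
send_rows([
  [[0,0,1],0],
  [[0,0,0.5],0],
  [[0,0,0],0],
  [[0,0,0],0],
  [[0,0,0],0],
])

```text
time_s: 26.57
position: [0.5663, -0.0453, 0.0675]
tcp_rot: [[0.001, -1.0, -0.028], [-1.0, -0.001, -0.005], [0.005, 0.028, -1.0]]
force: [-1.3, -0.2, 1.1]
opening: 0.496
```

Request:
send_rows([
  [[0,0,0],0],
  [[0,0,0],0],
  [[0,0,0],0],
  [[0,0,0],0],
  [[0,0,0],0],
], gripper=0.35)

```text
time_s: 26.98
position: [0.5668, -0.0454, 0.0671]
tcp_rot: [[0.001, -1.0, -0.027], [-1.0, -0.0, -0.005], [0.005, 0.027, -1.0]]
force: [0.2, 0.5, -0.8]
opening: 0.646
```

```bash
python3 - <<'E'
from h import *
c=cam("wrist","d10");move((.564,-.045,.17),-90)
E
```

```text
pos [ 0.5668 -0.0454  0.0671] yaw -90.0 q6 75.1 -> [ 1.000e-01  5.600e+00 -1.028e+02] turn_toolz rad 0.001 t 27.03 open 0.645 F [ 0.5 -0.1  0.3]
```

Request:
send_rows([
  [[0,0,-8],0],
  [[0,0,-20],0],
  [[0,0,-30],0],
  [[0,0,-30],0],
  [[0,0,-25],0],
])

```text
time_s: 27.45
position: [0.5648, -0.0437, 0.1791]
tcp_rot: [[0.0, -0.999, -0.044], [-1.0, -0.0, -0.0], [0.0, 0.044, -0.999]]
force: [0.5, 0.3, -0.6]
opening: 0.657
```

```bash
python3 pots.py e1; python3 - <<'E'
from h import *
move((.577,.26,.16),-90)
E
```

```text
wrist [324.5 182.8] 0.79 [ 0.5468 -0.0474  0.    ]
wrist [100.  230.6] 0.74 [0.4796 0.2547 0.    ]
wrist [ 61.  159.4] 0.61 [0.5767 0.2793 0.    ]
wrist [493.3 234.3] 0.25 [ 0.4744 -0.2761  0.    ]
side [275.6 305.3] 0.94 [0.5776 0.2768 0.    ]
side [336.5 199.9] 0.75 [ 0.58   -0.1002  0.    ]
side [322.2 311.7] 0.67 [0.4802 0.2524 0.    ]
top [220.4 218.9] 0.83 [0.5727 0.2662 0.    ]
top [226.3 256.2] 0.75 [0.4756 0.2491 0.    ]
top [466.6 251.4] 0.66 [ 0.4771 -0.3706  0.    ]
[-0.047  0.    -0.999]
pos [ 0.5636 -0.0434  0.176 ] yaw -90.0 q6 75.0 -> [0. 0. 0.] t 27.75 open 0.65 F [0.1 0.1 0.2]
pos [ 0.5636 -0.0434  0.176 ] yaw -90.0 q6 75.0 -> [-303.4  -14.2   15.5] turn_toolz rad 0.0 t 27.75 open 0.65 F [0.1 0.1 0.2]
```

Request:
send_rows([
  [[-38,-2,2],0],
  [[-38,-2,2],0],
  [[-38,-2,2],0],
  [[-38,-2,2],0],
  [[-38,-2,2],0],
], gripper=0.25)

```text
time_s: 28.17
position: [0.5708, 0.1434, 0.1573]
tcp_rot: [[-0.016, -0.998, -0.06], [-1.0, 0.016, -0.002], [0.003, 0.06, -0.998]]
force: [0.8, 0.2, -0.4]
opening: 0.746
```

Request:
send_rows([
  [[-38,-2,2],0],
  [[-38,-2,2],0],
  [[-20,0,2],0],
  [[0,0,0],0],
  [[0,0,0],0],
])

```text
time_s: 28.58
position: [0.568, 0.251, 0.1399]
tcp_rot: [[-0.007, -0.997, -0.079], [-1.0, 0.008, -0.004], [0.004, 0.079, -0.997]]
force: [1.0, 0.0, -0.2]
opening: 0.75
```

```bash
python3 pots.py e2; python3 - <<'E'
from h import *
move((.577,.273,.08),-90)
E
```

```text
wrist [321.3 240. ] 0.91 [0.4824 0.2514 0.    ]
wrist [294.9 162.5] 0.81 [0.5802 0.28   0.    ]
wrist [635.9 192.7] 0.6 [ 0.5413 -0.1135  0.    ]
side [323.8 311.7] 0.88 [0.4771 0.2511 0.    ]
side [276.3 306.1] 0.86 [0.5753 0.278  0.    ]
side [337.8 198.8] 0.55 [ 0.5783 -0.106   0.    ]
top [341.9 217.8] 0.83 [ 0.5704 -0.0502  0.    ]
top [225.8 254.7] 0.66 [0.4795 0.2504 0.    ]
top [217.  219.2] 0.52 [0.5721 0.275  0.    ]
[-0.075 -0.002 -0.997]
pos [0.5699 0.2488 0.142 ] yaw -90.7 q6 103.2 -> [0. 0. 0.] t 28.88 open 0.752 F [ 0.1 -0.9  0.5]
pos [0.5699 0.2488 0.142 ] yaw -90.7 q6 103.2 -> [-24.5 -11.4  61.3] turn_toolz rad -0.012 t 28.88 open 0.752 F [ 0.1 -0.9  0.5]
```

Request:
send_rows([
  [[-8,-4,-4],0],
  [[-8,-4,-4],0],
  [[-8,-4,-4],0],
  [[0,0,-4],0],
  [[0,0,-4],0],
])

```text
time_s: 29.3
position: [0.5867, 0.272, 0.1636]
tcp_rot: [[-0.017, -0.997, -0.074], [-1.0, 0.018, -0.001], [0.003, 0.074, -0.997]]
force: [-0.2, 0.1, -0.4]
opening: 0.751
```

Request:
send_rows([
  [[0,0,-6],0],
  [[0,0,-6],0],
  [[0,0,-6],0],
  [[0,0,-6],0],
  [[0,0,-6],0],
])

```text
time_s: 29.72
position: [0.5889, 0.2722, 0.1971]
tcp_rot: [[-0.017, -0.997, -0.074], [-1.0, 0.017, -0.002], [0.003, 0.074, -0.997]]
force: [-0.4, -0.0, 0.1]
opening: 0.748
```

Request:
send_rows([
  [[0,0,41],0],
  [[0,0,41],0],
  [[0,0,-41],0],
  [[0,0,-41],0],
  [[0,0,0],0],
])

```text
time_s: 30.13
position: [0.5872, 0.2712, 0.1803]
tcp_rot: [[-0.017, -0.995, -0.098], [-1.0, 0.018, -0.008], [0.01, 0.097, -0.995]]
force: [1.6, -0.2, 2.0]
opening: 0.749
```

```bash
python3 - <<'E'
from h import *
move((.577,.273,.08),-90); s=bot.read_state(); print(s["tcp_rot"][:,2],s["joint_positions"].round(1))
E
```

```text
pos [0.5872 0.2712 0.1803] yaw -91.0 q6 105.1 -> [ -2.6   0.4 100.8] turn_toolz rad -0.017 t 30.13 open 0.749 F [ 1.6 -0.2  2. ]
[-0.09758552 -0.00796399 -0.99519528] [ 14.4  35.2  74.6   1.   75.7 105.1]
```

Request:
send_rows([
  [[0,0,-7],0],
  [[0,0,-7],0],
  [[0,0,-7],0],
  [[0,0,-7],0],
  [[0,0,-7],0],
])

```text
time_s: 30.55
position: [0.5895, 0.2708, 0.2178]
tcp_rot: [[-0.018, -0.995, -0.1], [-1.0, 0.019, -0.009], [0.01, 0.099, -0.995]]
force: [-0.6, 0.7, -0.6]
opening: 0.752
```

Request:
send_rows([
  [[0,0,-7],0],
  [[0,0,-7],0],
  [[0,0,-7],0],
  [[0,0,-3],0],
  [[0,0,0],0],
])

```text
time_s: 30.97
position: [0.5932, 0.2714, 0.2487]
tcp_rot: [[-0.018, -0.996, -0.093], [-1.0, 0.018, -0.007], [0.009, 0.093, -0.996]]
force: [0.8, 0.2, -0.6]
opening: 0.75
```

Request:
send_rows([
  [[0,0,35],0],
  [[0,0,35],0],
  [[0,0,35],0],
  [[0,0,15],0],
  [[0,0,0],0],
])

```text
time_s: 31.38
position: [0.5857, 0.2716, 0.129]
tcp_rot: [[-0.018, -0.996, -0.082], [-1.0, 0.018, -0.004], [0.006, 0.082, -0.997]]
force: [-0.9, 0.4, -0.1]
opening: 0.751
```

Request:
send_rows([
  [[0,0,0],0],
  [[0,0,0],0],
  [[0,0,0],0],
  [[0,0,0],0],
  [[0,0,0],0],
])

```text
time_s: 31.8
position: [0.5877, 0.2721, 0.1317]
tcp_rot: [[-0.018, -0.997, -0.079], [-1.0, 0.018, -0.003], [0.005, 0.079, -0.997]]
force: [0.2, -0.0, -1.0]
opening: 0.75
```

Request:
send_rows([
  [[-2,3,12],0],
  [[0,3,16],0],
  [[0,2,16],0],
  [[0,0,8],0],
  [[0,0,0],0],
])

```text
time_s: 32.22
position: [0.5822, 0.2759, 0.0866]
tcp_rot: [[-0.018, -0.998, -0.062], [-1.0, 0.018, 0.001], [-0.0, 0.062, -0.998]]
force: [-0.2, -0.1, 0.1]
opening: 0.754
```

```bash
python3 - <<'E'
from h import *
c=cam("wrist","e3");move((.578,.274,.004),-90)
print(bot.read_state()["tcp_rot"][:,2])
E
```

```text
pos [0.5827 0.276  0.0873] yaw -91.0 q6 105.4 -> [ 2.1 -0.4 83.5] turn_toolz rad -0.018 t 32.27 open 0.751 F [ 0.7 -1.1  0.6]
[-0.06121188  0.00142036 -0.99812378]
```

Request:
send_rows([
  [[0,0,18],0],
  [[0,0,22],0],
  [[0,0,20],0],
  [[0,0,14],0],
  [[0,0,5],0],
])

```text
time_s: 32.68
position: [0.5878, 0.2785, 0.0149]
tcp_rot: [[-0.018, -0.999, -0.042], [-1.0, 0.018, 0.007], [-0.006, 0.042, -0.999]]
force: [-0.7, -0.1, 0.4]
opening: 0.748
```

```bash
python3 - <<'E'
from h import *
c=cam("wrist","e4");move((.578,.274,.004),-90)
E
```

```text
pos [0.5876 0.2784 0.0147] yaw -91.0 q6 105.3 -> [ 4.7  9.1 11. ] turn_toolz rad -0.018 t 32.73 open 0.754 F [-0.5 -0.3 -1.3]
```

Request:
send_rows([
  [[2,3,4],0],
  [[1,3,4],0],
  [[0,0,0],0],
  [[0,0,0],0],
  [[0,0,0],0],
])

```text
time_s: 33.15
position: [0.5843, 0.2762, 0.0108]
tcp_rot: [[-0.018, -0.999, -0.035], [-1.0, 0.018, 0.008], [-0.008, 0.035, -0.999]]
force: [-0.1, -0.0, 0.1]
opening: 0.745
```

Request:
send_rows([
  [[0,0,0],0],
  [[0,0,0],0],
  [[0,0,0],0],
  [[0,0,0],0],
  [[0,0,0],0],
], gripper=1)

```text
time_s: 33.57
position: [0.586, 0.2767, 0.0128]
tcp_rot: [[-0.018, -0.999, -0.031], [-1.0, 0.018, 0.009], [-0.009, 0.031, -0.999]]
force: [-0.1, 0.8, -0.7]
opening: 0.492
```

Request:
send_rows([
  [[0,0,0],0],
  [[0,0,0],0],
  [[0,0,-3],0],
  [[0,0,-5],0],
  [[0,0,-6],0],
])

```text
time_s: 33.98
position: [0.5846, 0.276, 0.0257]
tcp_rot: [[-0.018, -0.999, -0.035], [-1.0, 0.018, 0.008], [-0.008, 0.035, -0.999]]
force: [-0.0, 0.1, -1.0]
opening: 0.493
```

```bash
python3 - <<'E'
from h import *
c=cam("wrist","e5");move((.565,-.118,.15),-90)
E
```

```text
pos [0.5857 0.2763 0.0272] yaw -91.0 q6 105.2 -> [ 393.6   17.7 -125.6] turn_toolz rad -0.018 t 34.03 open 0.49 F [ 0.4 -0.1  0.2]
```

Request:
send_rows([
  [[5,0,-8],0],
  [[10,2,-8],0],
  [[16,5,-8],0],
  [[16,5,-8],0],
  [[16,5,-8],0],
])

```text
time_s: 34.45
position: [0.568, 0.2105, 0.0706]
tcp_rot: [[-0.014, -0.999, -0.031], [-1.0, 0.013, 0.009], [-0.008, 0.031, -0.999]]
force: [0.9, 0.1, -1.0]
opening: 0.493
```

Request:
send_rows([
  [[16,5,-8],0],
  [[16,5,-8],0],
  [[16,5,-8],0],
  [[16,5,-8],0],
  [[16,5,-8],0],
])

```text
time_s: 34.87
position: [0.5372, 0.1183, 0.117]
tcp_rot: [[-0.018, -0.999, -0.032], [-1.0, 0.018, 0.007], [-0.007, 0.032, -0.999]]
force: [1.4, -0.7, -1.0]
opening: 0.483
```

Request:
send_rows([
  [[16,5,-3],0],
  [[16,5,-3],0],
  [[16,5,-3],0],
  [[16,5,-3],0],
  [[16,5,-3],0],
])

```text
time_s: 35.28
position: [0.5046, 0.0271, 0.139]
tcp_rot: [[-0.024, -0.999, -0.028], [-1.0, 0.024, 0.005], [-0.004, 0.028, -1.0]]
force: [0.5, -0.6, -1.2]
opening: 0.494
```

```bash
python3 - <<'E'
from h import *
c=cam("wrist","e6");move((.491,-.044,.12),-90);print(bot.read_state()["tcp_rot"][:,2])
E
```

```text
pos [0.5037 0.0243 0.1395] yaw -91.5 q6 81.7 -> [68.7 10.4 19.7] turn_toolz rad -0.025 t 35.33 open 0.49 F [-1.3 -2.  -0.7]
[-0.02900011  0.00278243 -0.99957554]
```

Request:
send_rows([
  [[16,3,0],0],
  [[16,3,0],0],
  [[16,3,0],0],
  [[15,2,4],0],
  [[6,0,6],0.02],
])

```text
time_s: 35.75
position: [0.485, -0.0524, 0.1347]
tcp_rot: [[-0.053, -0.998, -0.024], [-0.999, 0.053, 0.001], [0.0, 0.024, -1.0]]
force: [-0.3, -0.3, -0.8]
opening: 0.491
```

```bash
python3 - <<'E'
from h import *
c=cam("wrist","e7");cam("side","e7s");move((.491,-.044,.085),-90);print(bot.read_state()["tcp_rot"][:,2])
cv2.imwrite("pics/e7z.png",cv2.resize(cv2.imread("pics/e7s.png")[110:240,290:440],None,fx=4,fy=4,interpolation=cv2.INTER_CUBIC))
E
```

```text
pos [ 0.4845 -0.0512  0.1336] yaw -93.1 q6 74.4 -> [-7.5 -7.4 48.4] turn_toolz rad -0.053 t 35.85 open 0.49 F [-0.7  0.3 -1.3]
[-0.02654786  0.00250792 -0.9996444 ]
```

Request:
send_rows([
  [[-3,-4,8],0],
  [[-3,-3,10],-0.05],
  [[0,0,12],0],
  [[0,0,10],0],
  [[0,0,5],0],
])

```text
time_s: 36.27
position: [0.4926, -0.0423, 0.0871]
tcp_rot: [[-0.001, -1.0, -0.022], [-1.0, 0.001, 0.003], [-0.003, 0.022, -1.0]]
force: [-0.4, -0.4, -2.1]
opening: 0.488
```

```bash
python3 - <<'E'
from h import *
c=cam("wrist","e8");cam("side","e8s");move((.491,-.044,.072),-90);print(bot.read_state()["tcp_rot"][:,2])
cv2.imwrite("pics/e8z.png",cv2.resize(cv2.imread("pics/e8s.png")[110:240,290:440],None,fx=4,fy=4,interpolation=cv2.INTER_CUBIC))
E
```

```text
pos [ 0.4922 -0.0423  0.0873] yaw -90.1 q6 72.5 -> [ 1.7  0.8 15.3] turn_toolz rad -0.001 t 36.37 open 0.489 F [ 0.5 -0.7 -1.7]
[-0.02306251  0.00360323 -0.99972753]
```

Request:
send_rows([
  [[1,0,5],0],
  [[0,0,4],0],
  [[0,0,2],0],
  [[0,0,1],0],
  [[0,0,0],0],
])

```text
time_s: 36.78
position: [0.4933, -0.0424, 0.075]
tcp_rot: [[0.0, -1.0, -0.021], [-1.0, -0.001, 0.003], [-0.003, 0.021, -1.0]]
force: [0.2, -0.3, -0.9]
opening: 0.492
```

Request:
send_rows([
  [[0,0,1],0],
  [[0,0,1],0],
  [[0,0,0.5],0],
  [[0,0,0],0],
  [[0,0,0],0],
])

```text
time_s: 37.2
position: [0.4942, -0.0428, 0.0734]
tcp_rot: [[-0.0, -1.0, -0.018], [-1.0, 0.0, 0.003], [-0.003, 0.018, -1.0]]
force: [0.7, -0.2, -1.1]
opening: 0.489
```

Request:
send_rows([
  [[0,0,1],0],
  [[0,0,1],0],
  [[0,0,1],0],
  [[0,0,0.5],0],
  [[0,0,0],0],
])

```text
time_s: 37.62
position: [0.4948, -0.0428, 0.0732]
tcp_rot: [[-0.001, -1.0, -0.016], [-1.0, 0.001, 0.002], [-0.002, 0.016, -1.0]]
force: [-0.6, -0.0, -0.9]
opening: 0.492
```

Request:
send_rows([
  [[0,0,1],0],
  [[0,0,0.5],0],
  [[0,0,0],0],
  [[0,0,0],0],
  [[0,0,0],0],
])

```text
time_s: 38.03
position: [0.4954, -0.0429, 0.073]
tcp_rot: [[-0.001, -1.0, -0.014], [-1.0, 0.001, 0.002], [-0.002, 0.014, -1.0]]
force: [-0.1, 0.3, 2.2]
opening: 0.494
```

Request:
send_rows([
  [[0,0,0],0],
  [[0,0,0],0],
  [[0,0,0],0],
  [[0,0,0],0],
  [[0,0,0],0],
], gripper=0.35)

```text
time_s: 38.45
position: [0.4959, -0.0433, 0.0722]
tcp_rot: [[-0.001, -1.0, -0.014], [-1.0, 0.001, 0.001], [-0.001, 0.014, -1.0]]
force: [-0.2, 0.4, -0.1]
opening: 0.644
```

Request:
send_rows([
  [[0,0,-5],0],
  [[0,0,-10],0],
  [[0,0,-10],0],
  [[0,0,-10],0],
  [[0,0,-10],0],
])

```text
time_s: 38.87
position: [0.4943, -0.0428, 0.1172]
tcp_rot: [[-0.001, -1.0, -0.02], [-1.0, 0.001, 0.003], [-0.003, 0.02, -1.0]]
force: [0.1, 0.4, -0.4]
opening: 0.654
```

Request:
send_rows([
  [[0,0,-10],0],
  [[0,0,-10],0],
  [[0,0,-10],0],
  [[0,0,-10],0],
  [[0,0,0],0],
])

```text
time_s: 39.28
position: [0.4962, -0.0433, 0.1625]
tcp_rot: [[-0.001, -1.0, -0.016], [-1.0, 0.001, 0.002], [-0.002, 0.016, -1.0]]
force: [0.2, -0.4, 0.6]
opening: 0.65
```

```bash
python3 pots.py f1; python3 - <<'E'
from h import *
move((.482,.25,.14),-90)
E
```

```text
wrist [328.9 121.1] 0.73 [ 0.5603 -0.0513  0.    ]
wrist [322.2 198.3] 0.73 [ 0.4679 -0.0437  0.    ]
wrist [ 81.3 188.5] 0.71 [0.4803 0.2512 0.    ]
wrist [588.7  13.1] 0.19 [ 0.668  -0.3177  0.    ]
side [322.5 309.1] 0.91 [0.482  0.2461 0.    ]
side [339.9 197.4] 0.78 [ 0.5751 -0.114   0.    ]
side [366.6 206.1] 0.75 [ 0.4958 -0.1085  0.    ]
side [243.7 221. ] 0.16 [0.7719 0.0756 0.    ]
top [222.9 254.5] 0.61 [0.4801 0.2579 0.    ]
top [347.2 249.9] 0.41 [ 0.4864 -0.0615  0.    ]
[-0.022  0.004 -1.   ]
pos [ 0.4942 -0.0427  0.1597] yaw -90.0 q6 72.4 -> [0. 0. 0.] t 39.58 open 0.653 F [-0.9  0.4 -0.2]
pos [ 0.4942 -0.0427  0.1597] yaw -90.0 q6 72.4 -> [-292.6   11.9   21.1] turn_toolz rad -0.001 t 39.58 open 0.653 F [-0.9  0.4 -0.2]
```

Request:
send_rows([
  [[-18,1,0],0],
  [[-18,1,0],0],
  [[-18,1,0],0],
  [[-18,1,0],0],
  [[-18,1,0],0],
], gripper=0.25)

```text
time_s: 40.0
position: [0.4887, 0.0468, 0.1569]
tcp_rot: [[-0.008, -1.0, -0.027], [-1.0, 0.008, 0.003], [-0.003, 0.027, -1.0]]
force: [-0.3, -0.9, 0.8]
opening: 0.746
```

Request:
send_rows([
  [[-18,1,0],0],
  [[-18,1,0],0],
  [[-18,1,0],0],
  [[-18,1,0],0],
  [[-18,1,0],0],
])

```text
time_s: 40.42
position: [0.4817, 0.1411, 0.1539]
tcp_rot: [[-0.009, -0.999, -0.034], [-1.0, 0.009, 0.004], [-0.003, 0.034, -0.999]]
force: [0.1, 1.0, -0.2]
opening: 0.748
```

Request:
send_rows([
  [[-18,0,4],0],
  [[-18,0,4],0],
  [[-18,0,4],0],
  [[-18,0,4],0],
  [[-12,0,4],0],
])

```text
time_s: 40.83
position: [0.4798, 0.2301, 0.1309]
tcp_rot: [[-0.008, -0.999, -0.039], [-1.0, 0.008, 0.003], [-0.003, 0.039, -0.999]]
force: [-0.2, -0.1, 0.0]
opening: 0.745
```

```bash
python3 pots.py f2; python3 - <<'E'
from h import *
move((.484,.251,.08),-90)
E
```

```text
wrist [305.6 175.8] 0.95 [0.4846 0.248  0.    ]
wrist [622.1 189.6] 0.85 [ 0.4663 -0.1034  0.    ]
side [365.3 206.8] 0.67 [ 0.4982 -0.1043  0.    ]
side [321.9 309.3] 0.56 [0.483  0.2471 0.    ]
top [344.2 249.4] 0.66 [ 0.4878 -0.0538  0.    ]
top [342.7 215.5] 0.58 [ 0.5765 -0.0524  0.    ]
[-0.038  0.003 -0.999]
pos [0.4803 0.2278 0.1317] yaw -90.6 q6 103.0 -> [0. 0. 0.] t 41.13 open 0.754 F [-0.1  0.4  0. ]
pos [0.4803 0.2278 0.1317] yaw -90.6 q6 103.0 -> [-23.1  -5.4  51.6] turn_toolz rad -0.01 t 41.13 open 0.754 F [-0.1  0.4  0. ]
```

Request:
send_rows([
  [[-8,-3,10],0],
  [[-8,-2,14],0],
  [[-2,0,15],0],
  [[0,0,10],0],
  [[0,0,4],0],
])

```text
time_s: 41.55
position: [0.4883, 0.2446, 0.0777]
tcp_rot: [[-0.017, -0.999, -0.03], [-1.0, 0.017, 0.005], [-0.004, 0.03, -1.0]]
force: [0.9, 0.3, 0.6]
opening: 0.749
```

```bash
python3 - <<'E'
from h import *
c=cam("wrist","f3");move((.483,.247,.005),-90)
E
```

```text
pos [0.4878 0.2444 0.0773] yaw -91.0 q6 104.8 -> [-2.3  2.6 72.4] turn_toolz rad -0.017 t 41.6 open 0.751 F [ 0.6 -0.1 -0.9]
```

Request:
send_rows([
  [[-2,1,16],0],
  [[-1,1,20],0],
  [[0,0,18],0],
  [[0,0,12],0],
  [[0,0,4],0],
])

```text
time_s: 42.02
position: [0.4885, 0.2475, 0.0072]
tcp_rot: [[-0.021, -1.0, -0.023], [-1.0, 0.021, 0.006], [-0.006, 0.023, -1.0]]
force: [-0.1, 0.6, 0.6]
opening: 0.755
```

```bash
python3 - <<'E'
from h import *
c=cam("wrist","f4");move((.483,.247,.005),-90)
E
```

```text
pos [0.4884 0.2474 0.0071] yaw -91.2 q6 105.1 -> [0.5 5.3 2.2] turn_toolz rad -0.021 t 42.07 open 0.747 F [-0.6  0.2 -1.3]
```

Request:
send_rows([
  [[-1,2,0],0],
  [[0,0,0],0],
  [[0,0,0],0],
  [[0,0,0],0],
  [[0,0,0],0],
], gripper=1)

```text
time_s: 42.48
position: [0.4889, 0.2489, 0.0101]
tcp_rot: [[-0.022, -1.0, -0.018], [-1.0, 0.022, 0.008], [-0.007, 0.018, -1.0]]
force: [-0.0, -0.4, -0.7]
opening: 0.494
```

Request:
send_rows([
  [[0,0,0],0],
  [[0,0,0],0],
  [[0,0,0],0],
  [[0,0,0],0],
  [[0,0,0],0],
])

```text
time_s: 42.9
position: [0.4895, 0.2491, 0.0113]
tcp_rot: [[-0.022, -1.0, -0.016], [-1.0, 0.022, 0.008], [-0.008, 0.016, -1.0]]
force: [-0.2, 0.5, -1.3]
opening: 0.497
```

Request:
send_rows([
  [[0,0,-4],0],
  [[0,0,-8],0],
  [[0,0,-8],0],
  [[0,0,-8],0],
  [[0,0,-8],0],
])

```text
time_s: 43.32
position: [0.4886, 0.2483, 0.0488]
tcp_rot: [[-0.022, -1.0, -0.02], [-1.0, 0.022, 0.007], [-0.007, 0.02, -1.0]]
force: [-0.0, 1.0, -1.0]
opening: 0.497
```

Request:
send_rows([
  [[0,0,-10],0],
  [[0,0,-10],0],
  [[0,0,-10],0],
  [[0,0,-10],0],
  [[0,0,-10],0],
])

```text
time_s: 43.73
position: [0.49, 0.248, 0.1056]
tcp_rot: [[-0.022, -1.0, -0.018], [-1.0, 0.022, 0.008], [-0.007, 0.018, -1.0]]
force: [0.9, 0.2, -1.4]
opening: 0.498
```

Request:
send_rows([
  [[0,0,-10],0],
  [[0,0,-10],0],
  [[0,0,-10],0],
  [[0,0,-10],0],
  [[0,0,-10],0],
])

```text
time_s: 44.15
position: [0.4907, 0.2475, 0.1633]
tcp_rot: [[-0.022, -1.0, -0.014], [-1.0, 0.022, 0.009], [-0.008, 0.014, -1.0]]
force: [-0.5, 0.5, -0.5]
opening: 0.498
```

```bash
python3 - <<'E'
from h import *
c=cam("wrist","f5");cam("side","f5s");move((.491,-.12,.165),-90);print(bot.read_state()["tcp_rot"][:,2])
E
```

```text
pos [0.4924 0.248  0.1644] yaw -91.3 q6 105.5 -> [367.9  -6.7  -4.2] turn_toolz rad -0.022 t 44.25 open 0.499 F [-0.1 -0.6 -1.2]
[-0.00956253  0.00983828 -0.99990588]
```

Request:
send_rows([
  [[8,0,-2],0],
  [[18,0,-2],0],
  [[18,0,-2],0],
  [[18,0,-2],0],
  [[18,0,-2],0],
])

```text
time_s: 44.67
position: [0.4883, 0.1664, 0.1733]
tcp_rot: [[-0.015, -1.0, -0.012], [-1.0, 0.015, 0.01], [-0.01, 0.012, -1.0]]
force: [0.4, 0.9, -0.9]
opening: 0.499
```

Request:
send_rows([
  [[18,0,-2],0],
  [[18,0,-1],0],
  [[18,0,-1],0],
  [[18,0,-1],0],
  [[18,0,-1],0],
])

```text
time_s: 45.08
position: [0.4827, 0.0694, 0.1768]
tcp_rot: [[-0.015, -1.0, -0.019], [-1.0, 0.015, 0.008], [-0.008, 0.019, -1.0]]
force: [0.4, 0.5, -1.5]
opening: 0.499
```

Request:
send_rows([
  [[18,0,-1],0],
  [[18,0,-1],0],
  [[18,0,-1],0],
  [[18,0,-1],0],
  [[18,0,-1],0],
])

```text
time_s: 45.5
position: [0.4763, -0.0272, 0.1791]
tcp_rot: [[-0.016, -1.0, -0.027], [-1.0, 0.016, 0.009], [-0.008, 0.027, -1.0]]
force: [0.4, 0.2, -1.5]
opening: 0.491
```

```bash
python3 - <<'E'
from h import *
move((.491,-.12,.165),-90);print(bot.read_state()["tcp_rot"][:,2])
E
```

```text
pos [ 0.4763 -0.0272  0.1791] yaw -90.9 q6 74.1 -> [ 92.7 -16.5  12.9] turn_toolz rad -0.016 t 45.5 open 0.491 F [ 0.4  0.2 -1.5]
[-0.02712892  0.00885662 -0.99959271]
```

Request:
send_rows([
  [[18,-4,0],0],
  [[18,-4,0],0],
  [[18,-4,0],0],
  [[18,-4,0],0],
  [[14,-2,0],-0.016],
])

```text
time_s: 45.92
position: [0.4878, -0.1198, 0.1759]
tcp_rot: [[-0.002, -0.999, -0.035], [-1.0, 0.001, 0.01], [-0.01, 0.035, -0.999]]
force: [0.0, 0.2, -1.4]
opening: 0.5
```

```bash
python3 - <<'E'
from h import *
c=cam("wrist","f6");cam("side","f6s");move((.491,-.12,.09),-90);print(bot.read_state()["tcp_rot"][:,2])
cv2.imwrite("pics/f6z.png",cv2.resize(cv2.imread("pics/f6s.png")[110:240,290:440],None,fx=4,fy=4,interpolation=cv2.INTER_CUBIC))
E
```

```text
pos [ 0.4882 -0.1205  0.1759] yaw -90.2 q6 64.1 -> [ 0.3 -5.8 85.7] turn_toolz rad -0.004 t 46.02 open 0.493 F [-0.3  0.2 -0.8]
[-0.03420197  0.00995327 -0.99936538]
```

Request:
send_rows([
  [[0,-3,12],0],
  [[0,-3,16],0],
  [[0,0,18],0],
  [[0,0,16],0],
  [[0,0,10],0],
])

```text
time_s: 46.43
position: [0.4906, -0.1189, 0.1028]
tcp_rot: [[-0.008, -0.999, -0.032], [-1.0, 0.008, 0.011], [-0.011, 0.032, -0.999]]
force: [1.1, -0.3, -1.3]
opening: 0.498
```

```bash
python3 - <<'E'
from h import *
c=cam("wrist","f7");cam("side","f7s");move((.491,-.12,.075),-90);print(bot.read_state()["tcp_rot"][:,2])
cv2.imwrite("pics/f7z.png",cv2.resize(cv2.imread("pics/f7s.png")[110:240,290:440],None,fx=4,fy=4,interpolation=cv2.INTER_CUBIC))
E
```

```text
pos [ 0.4895 -0.1184  0.1025] yaw -90.5 q6 64.5 -> [ 1.9 -2.4 27.4] turn_toolz rad -0.008 t 46.53 open 0.495 F [-0.3 -0.4 -0.8]
[-0.0349962   0.01208488 -0.99931438]
```

Request:
send_rows([
  [[1,-2,8],0],
  [[0,0,8],0],
  [[0,0,6],0],
  [[0,0,3],0],
  [[0,0,1],0],
])

```text
time_s: 46.95
position: [0.4917, -0.1185, 0.076]
tcp_rot: [[-0.007, -0.999, -0.032], [-1.0, 0.007, 0.011], [-0.011, 0.032, -0.999]]
force: [0.3, -0.0, -1.2]
opening: 0.496
```

Request:
send_rows([
  [[0,0,1],0],
  [[0,0,1],0],
  [[0,0,1],0],
  [[0,0,0.5],0],
  [[0,0,0],0],
])

```text
time_s: 47.37
position: [0.4922, -0.1188, 0.0727]
tcp_rot: [[-0.007, -0.999, -0.031], [-1.0, 0.007, 0.01], [-0.01, 0.031, -0.999]]
force: [0.8, -0.2, -1.4]
opening: 0.496
```

Request:
send_rows([
  [[0,0,1],0],
  [[0,0,1],0],
  [[0,0,0.5],0],
  [[0,0,0.5],0],
  [[0,0,0],0],
])

```text
time_s: 47.78
position: [0.4925, -0.119, 0.0699]
tcp_rot: [[-0.007, -1.0, -0.03], [-1.0, 0.007, 0.01], [-0.01, 0.03, -1.0]]
force: [-0.3, 0.1, -1.6]
opening: 0.496
```

Request:
send_rows([
  [[0,0,1],0],
  [[0,0,0.5],0],
  [[0,0,0.5],0],
  [[0,0,0],0],
  [[0,0,0],0],
])

```text
time_s: 48.2
position: [0.4927, -0.1191, 0.0698]
tcp_rot: [[-0.007, -1.0, -0.028], [-1.0, 0.007, 0.009], [-0.009, 0.029, -1.0]]
force: [-0.3, -0.1, -1.4]
opening: 0.494
```

```bash
python3 - <<'E'
from h import *
cam("side","f8s");move((.491,-.12,.068),-90)
cv2.imwrite("pics/f8z.png",cv2.resize(cv2.imread("pics/f8s.png")[110:240,290:440],None,fx=4,fy=4,interpolation=cv2.INTER_CUBIC))
E
```

```text
pos [ 0.4927 -0.1191  0.0697] yaw -90.4 q6 64.6 -> [1.  1.7 1.8] turn_toolz rad -0.007 t 48.25 open 0.495 F [-0.5 -0.6  0.2]
```

Request:
send_rows([
  [[0,0,1],0],
  [[0,0,1],0],
  [[0,0,0.5],0],
  [[0,0,0],0],
  [[0,0,0],0],
])

```text
time_s: 48.67
position: [0.4929, -0.1191, 0.0698]
tcp_rot: [[-0.007, -1.0, -0.028], [-1.0, 0.007, 0.009], [-0.008, 0.028, -1.0]]
force: [0.0, 0.1, -1.6]
opening: 0.499
```

Request:
send_rows([
  [[0,0,0],0],
  [[0,0,0],0],
  [[0,0,0],0],
  [[0,0,0],0],
  [[0,0,0],0],
], gripper=0.38)

```text
time_s: 49.08
position: [0.4929, -0.1192, 0.0689]
tcp_rot: [[-0.007, -1.0, -0.029], [-1.0, 0.007, 0.009], [-0.009, 0.029, -1.0]]
force: [-1.0, 1.0, 0.1]
opening: 0.622
```

Request:
send_rows([
  [[0,0,-5],0],
  [[0,0,-10],0],
  [[0,0,-10],0],
  [[0,0,-10],0],
  [[0,0,-10],0],
])

```text
time_s: 49.5
position: [0.4926, -0.1189, 0.1156]
tcp_rot: [[-0.007, -0.999, -0.033], [-1.0, 0.007, 0.011], [-0.011, 0.033, -0.999]]
force: [-0.7, -0.8, -0.2]
opening: 0.617
```

Request:
send_rows([
  [[0,0,-10],0],
  [[0,0,-10],0],
  [[0,0,-10],0],
  [[0,0,-10],0],
  [[0,0,0],0],
])

```text
time_s: 49.92
position: [0.4961, -0.1202, 0.1642]
tcp_rot: [[-0.007, -1.0, -0.025], [-1.0, 0.007, 0.007], [-0.007, 0.025, -1.0]]
force: [0.2, -0.1, 0.5]
opening: 0.62
```

```bash
python3 all.py; python3 lvl.py wrist; python3 - <<'E'
from h import *
cam("side","g1s");cam("top","g1t")
move((.48,-.36,.15))
print(bot.read_state()["tcp_rot"][:,2])
cv2.imwrite("pics/g1z.png",cv2.resize(cv2.imread("pics/g1s.png")[110:240,290:440],None,fx=4,fy=4,interpolation=cv2.INTER_CUBIC))
E
```

```text
stand [{'xy': [352.3, 206.7], 'p': 0.65}, None]
tray [None, {'xy': [172.9, 171.4], 'p': 0.25}]
front_knob_grip [{'xy': [405.9, 190.4], 'p': 0.63}, None]
right_knob_grip [{'xy': [368.4, 153.6], 'p': 0.54}, None]
eyelet_orange [0.6059 0.0022 0.1071] 2.09 [0.66, 0.56] [[315.8, 189.3], [321.9, 194.3]]
eyelet_black [ 0.5583 -0.3329  0.0166] 38.01 [0.81, 0.47] [[338.6, 152.7], [467.2, 254.3]]
bar_grip [ 0.4775 -0.3637  0.0024] 5.43 [0.64, 0.74] [[392.4, 156.9], [465.4, 256.5]]
bar_collar [ 0.4768 -0.3657  0.0099] 1.71 [0.83, 0.92] [[398.9, 155.7], [465.6, 249.5]]
bar_tip [ 0.5453 -0.3032 -0.0256] 43.73 [0.35, 0.79] [[403.0, 187.9], [439.3, 183.5]]
side_vial [0.5299 0.01   0.0629] 1.52 [0.85, 0.57] [[342.5, 212.8], [319.2, 228.8]]
side_bubble_centre [{'xy': [335.5, 152.0], 'p': 0.39}, None]
front_vial [ 0.4346 -0.0381  0.0782] 0.32 [0.85, 0.87] [[384.5, 206.0], [340.4, 268.8]]
front_bubble_centre [None, None]
mug [ 0.9999 -0.2405 -0.7777] 77.29 [0.7, 0.16] [[186.5, 331.0], [438.5, 182.1]]
mill [{'xy': [287.0, 163.3], 'p': 0.56}, None]
spoon [ 0.7761  0.0802 -0.0055] 0.31 [0.57, 0.77] [[241.9, 223.3], [291.4, 143.5]]
side [([338.3, 199.2], 0.82, [0.576, -0.105, 0.0]), ([364.3, 204.2], 0.74, [0.504, -0.114, 0.0]), ([374.6, 189.9], 0.68, [0.496, -0.185, 0.0])]
top [([340.1, 215.4], 0.71, [0.577, -0.046, 0.0]), ([340.9, 250.1], 0.59, [0.486, -0.045, 0.0])]
wrist
vial side(x) [528.8  10.7] L 54.0 14.5 off mm -1.91 tilt -0.0096 px [188. 156.]
vial front(y) [435.9 -28.9] L 41.3 14.1 off mm -6.61 tilt -0.0331 px [241. 245.]
pos [ 0.4945 -0.1195  0.1614] yaw -90.4 q6 64.5 -> [-38.   89.9  98.5] t 51.77 open 0.619 F [ 0.2 -0.9 -0.4]
pos [ 0.4945 -0.1195  0.1614] yaw -90.4 q6 64.5 -> [240.7  12.5   9.5] t 51.87 open 0.619 F [-0.2 -0.2 -0.2]
[-0.03012163  0.00971169 -0.99949906]
```

```bash
python3 - <<'E'
from h import *
c=cam("top","h0t"); w=cam("wrist","h0w")
t=lambda x,y:(290+(x+.5)/4-.5,170+(y+.5)/4-.5)
col=atz(c,t(703.5,317),.022); end=atz(c,t(737.5,419.5),.022); tip=atz(c,t(602,44),.015)
print(col,end,tip, np.linalg.norm(col-end), np.linalg.norm(tip-col))
print("yaw collar->tip",np.degrees(np.arctan2(*(tip-col)[[1,0]])))
im=w["image"][0:250,480:580]; cv2.imwrite("pics/h0z.png",cv2.resize(im,None,fx=3,fy=3))
E
```

```text
[ 0.48159858 -0.3611799   0.022     ] [ 0.41674641 -0.37767508  0.022     ] [ 0.66269569 -0.31033673  0.015     ] 0.06691707308676814 0.1882290943045584
yaw collar->tip 15.68213110560561
```

Request:
send_rows([
  [[20,2,0],0],
  [[20,2,0],0],
  [[20,2,0],0],
  [[20,2,0],0],
  [[20,2,0],0],
], gripper=0.5)

```text
time_s: 52.38
position: [0.4834, -0.2182, 0.1606]
tcp_rot: [[0.001, -1.0, -0.031], [-1.0, -0.001, 0.012], [-0.012, 0.031, -0.999]]
force: [0.1, -0.1, -0.5]
opening: 0.507
```

Request:
send_rows([
  [[20,2,0],0],
  [[20,2,0],0],
  [[20,2,0],0],
  [[20,2,0],0],
  [[20,2,0],0],
])

```text
time_s: 52.8
position: [0.4724, -0.3229, 0.1596]
tcp_rot: [[0.001, -1.0, -0.032], [-1.0, -0.001, 0.012], [-0.012, 0.032, -0.999]]
force: [0.4, -0.1, 0.4]
opening: 0.5
```

Request:
send_rows([
  [[20,2,0],0],
  [[20,2,0],0],
  [[10,2,0],-0.12],
  [[0,0,0],-0.12],
  [[0,0,0],-0.12],
])

```text
time_s: 53.22
position: [0.4653, -0.3818, 0.1585]
tcp_rot: [[0.36, -0.932, -0.03], [-0.933, -0.361, 0.009], [-0.02, 0.025, -0.999]]
force: [0.0, -0.2, 0.4]
opening: 0.502
```

Request:
send_rows([
  [[0,0,0],-0.12],
  [[0,0,0],-0.12],
  [[0,0,0],-0.12],
  [[0,0,0],-0.12],
  [[0,0,0],-0.12],
])

```text
time_s: 53.63
position: [0.4645, -0.383, 0.1576]
tcp_rot: [[0.838, -0.544, -0.031], [-0.544, -0.839, 0.01], [-0.031, 0.008, -0.999]]
force: [-0.4, -0.1, -0.4]
opening: 0.5
```

Request:
send_rows([
  [[0,0,0],-0.12],
  [[0,0,0],-0.12],
  [[0,0,0],-0.12],
  [[0,0,0],-0.12],
  [[0,0,0],-0.12],
])

```text
time_s: 54.05
position: [0.4642, -0.3827, 0.1569]
tcp_rot: [[0.998, 0.049, -0.032], [0.05, -0.999, 0.011], [-0.031, -0.013, -0.999]]
force: [0.4, 0.5, -0.3]
opening: 0.499
```

Request:
send_rows([
  [[0,0,0],-0.12],
  [[0,0,0],-0.12],
  [[0,0,0],-0.12],
  [[0,0,0],-0.12],
  [[0,0,0],-0.12],
])

```text
time_s: 54.47
position: [0.4639, -0.3823, 0.1562]
tcp_rot: [[0.781, 0.624, -0.033], [0.625, -0.781, 0.012], [-0.018, -0.03, -0.999]]
force: [-0.1, 0.5, -0.4]
opening: 0.498
```

Request:
send_rows([
  [[0,0,0],-0.12],
  [[0,0,0],-0.12],
  [[0,0,0],-0.12],
  [[0,0,0],-0.12],
  [[0,0,0],-0.12],
])

```text
time_s: 54.88
position: [0.4636, -0.382, 0.1555]
tcp_rot: [[0.268, 0.963, -0.033], [0.963, -0.268, 0.014], [0.004, -0.036, -0.999]]
force: [-0.6, 0.3, 0.4]
opening: 0.503
```

```bash
python3 - <<'E'
from h import *
move((.463,-.366,.15),105.5);s=bot.read_state(); print(s["tcp_rot"][:,2],s["joint_positions"].round(1))
E
```

```text
pos [ 0.4636 -0.382   0.1555] yaw 74.4 q6 -123.6 -> [15.2 -4.7  5.8] turn_toolz rad -0.542 t 54.88 open 0.503 F [-0.6  0.3  0.4]
[-0.03349952  0.01356885 -0.99934662] [ -49.6   31.7   86.1   -1.1   64.1 -123.6]
```

Request:
send_rows([
  [[0,0,0],-0.12],
  [[0,0,0],-0.12],
  [[0,0,0],-0.12],
  [[0,0,0],-0.12],
  [[0,0,0],-0.06],
])

```text
time_s: 55.3
position: [0.4634, -0.3816, 0.1549]
tcp_rot: [[-0.289, 0.957, -0.034], [0.957, 0.29, 0.015], [0.024, -0.029, -0.999]]
force: [0.1, -0.5, 1.0]
opening: 0.501
```

```bash
python3 - <<'E'
from h import *
c=cam("wrist","h1");move((.463,-.366,.15),105.5);s=bot.read_state(); print(s["tcp_rot"][:,2],s["joint_positions"].round(1))
E
```

```text
pos [ 0.4634 -0.3816  0.1548] yaw 106.8 q6 -156.0 -> [15.   4.3  5.1] turn_toolz rad 0.023 t 55.35 open 0.504 F [-0.7  0.5 -0.1]
[-0.03432947  0.01468131 -0.99930273] [ -49.6   31.7   86.1   -1.1   64.1 -156. ]
```

```bash
python3 - <<'E'
from h import *
c=cam("wrist")
a=atz(c,(331,206.5),.02);b=atz(c,(331.5,147),.022);print(a,b,np.linalg.norm(a-b),np.degrees(np.arctan2(*(a-b)[[1,0]])))
g=a+(b-a)/np.linalg.norm(b-a)*.022; print(g)
s=bot.read_state();z=s["tcp_rot"][:,2]
# tool reported pos so that axis passes through grip point at real height
p=g.copy(); p[2]=-.018; 
move(p,105.5)
E
```

```text
[ 0.48364679 -0.36058051  0.02      ] [ 0.41892253 -0.38034636  0.022     ] 0.06770464543190652 16.98190374840753
[ 0.46261524 -0.36700324  0.02064988]
pos [ 0.4634 -0.3817  0.1549] yaw 106.5 q6 -155.6 -> [ 10.1   8.4 173. ] turn_toolz rad 0.017 t 55.4 open 0.502 F [0.  0.4 0. ]
```

Request:
send_rows([
  [[4,3,15],0],
  [[4,3,20],0],
  [[2,2,25],0],
  [[0,0,20],0],
  [[0,0,10],0],
])

```text
time_s: 55.82
position: [0.4686, -0.372, 0.0663]
tcp_rot: [[-0.273, 0.962, -0.026], [0.962, 0.273, 0.005], [0.012, -0.024, -1.0]]
force: [0.4, 0.1, -0.4]
opening: 0.502
```

```bash
cat > barg.py <<'E'
from h import *
c=cam("wrist","h2")
im=c["image"].astype(int); m=((im[:,:,2]>im[:,:,0]+35)&(im[:,:,2]>70)&(im[:,:,1]<im[:,:,2]*.62)).astype(np.uint8); m[:, :250]=0; m[:,400:]=0
n,l,st,ce=cv2.connectedComponentsWithStats(m); i=1+np.argmax(st[1:,4]); print(st[i],ce[i])
move((.4627,-.367,-.024),106.5); print(bot.read_state()["tcp_rot"][:,2])
E
python3 barg.py
```

```text
Traceback (most recent call last):
  File "barg.py", line 4, in <module>
    n,l,st,ce=cv2.connectedComponentsWithStats(m); i=1+np.argmax(st[1:,4]); print(st[i],ce[i])
                                                       ~~~~~~~~~^^^^^^^^^^
ValueError: attempt to get argmax of an empty sequence
```

```bash
python3 - <<'E'
from h import *
c=cam("wrist"); s=bot.read_state(); R=s["tcp_rot"];p=s["position"]
a=atz(c,(328.5,228.5),.02);b=atz(c,(328.5,146),.022);print(a,b,np.linalg.norm(a-b),np.degrees(np.arctan2(*(a-b)[[1,0]])))
g=a+(b-a)/np.linalg.norm(b-a)*.022; g[2]=-.024
print(g); move(g,None); print(R[:,2])
E
```

```text
[ 0.48329489 -0.35960749  0.02      ] [ 0.4164823  -0.37915373  0.022     ] 0.06964178538221033 16.307010461809252
[ 0.46218864 -0.36578219 -0.024     ]
pos [ 0.4682 -0.3717  0.0663] yaw 105.9 q6 -153.8 -> [ 6.  -2.  90.5] t 55.92 open 0.498 F [-0.1 -0.4  0.1]
[-0.02746837  0.00683698 -0.99959929]
```

Request:
send_rows([
  [[3,-1,15],0],
  [[3,-1,20],0],
  [[0,0,15],0],
  [[0,0,6],0],
  [[0,0,0],0],
])

```text
time_s: 56.33
position: [0.4674, -0.3714, 0.0146]
tcp_rot: [[-0.27, 0.963, -0.019], [0.963, 0.27, -0.003], [0.002, -0.019, -1.0]]
force: [-0.0, 0.6, 0.3]
opening: 0.499
```

```bash
python3 - <<'E'
from h import *
c=cam("wrist","h3"); move((.4622,-.3658,-.024),106); print(bot.read_state()["tcp_rot"][:,2])
E
```

```text
pos [ 0.4678 -0.3719  0.0153] yaw 105.6 q6 -153.4 -> [ 7.3 -3.  39.3] turn_toolz rad -0.006 t 56.38 open 0.5 F [ 0.6 -0.7  0.4]
[-0.01821217 -0.00394175 -0.99982637]
```

Request:
send_rows([
  [[3,-1,8],0],
  [[3,-1,10],0],
  [[1,-1,10],0],
  [[0,0,6],0],
  [[0,0,2],0],
])

```text
time_s: 56.8
position: [0.4657, -0.3699, -0.0174]
tcp_rot: [[-0.269, 0.963, -0.01], [0.963, 0.269, -0.013], [-0.01, -0.013, -1.0]]
force: [-0.2, -0.3, -0.6]
opening: 0.505
```

```bash
python3 - <<'E'
from h import *
c=cam("wrist","h4"); move((.4622,-.3658,-.024),106); s=bot.read_state(); R=s["tcp_rot"];p=s["position"]
print(proj(c,p+R@[0,0,-.049]), proj(c,p+R@[0,0,-.040]))
E
```

```text
pos [ 0.4656 -0.3698 -0.0176] yaw 105.6 q6 -153.2 -> [ 4.8 -2.1  6.4] turn_toolz rad -0.007 t 56.85 open 0.503 F [-0.6 -0.1 -0.2]
[321.61206931 262.36061195] [321.60608625 254.48817297]
```

Request:
send_rows([
  [[2,0,3],0],
  [[1,0,3],0],
  [[0,0,1],0],
  [[0,0,0],0],
  [[0,0,0],0],
])

```text
time_s: 57.27
position: [0.4653, -0.3675, -0.0247]
tcp_rot: [[-0.269, 0.963, -0.01], [0.963, 0.269, -0.014], [-0.011, -0.013, -1.0]]
force: [0.1, 0.6, -0.6]
opening: 0.498
```

```bash
python3 - <<'E'
from h import *
c=cam("wrist","h5"); cam("side","h5s"); move((.4622,-.3658,-.024),106); print(bot.read_state()["tcp_rot"][:,2])
cv2.imwrite("pics/h5z.png",cv2.resize(cv2.imread("pics/h5s.png")[110:200,340:440],None,fx=6,fy=6,interpolation=cv2.INTER_CUBIC))
E
```

```text
pos [ 0.4654 -0.3676 -0.0246] yaw 105.6 q6 -153.0 -> [ 2.5 -2.6 -0.6] turn_toolz rad -0.007 t 57.37 open 0.501 F [0.4 0.1 0.5]
[-0.00937401 -0.01403463 -0.99985757]
```

Request:
send_rows([
  [[0,0,0],0],
  [[0,0,0],0],
  [[0,0,0],0],
  [[0,0,0],0],
  [[0,0,0],0],
], gripper=1)

```text
time_s: 57.78
position: [0.4657, -0.368, -0.024]
tcp_rot: [[-0.269, 0.963, -0.009], [0.963, 0.269, -0.015], [-0.012, -0.012, -1.0]]
force: [0.9, 0.7, -1.5]
opening: 0.251
```

Request:
send_rows([
  [[0,0,0],0],
  [[0,0,0],0],
  [[0,0,0],0],
  [[0,0,0],0],
  [[0,0,0],0],
])

```text
time_s: 58.2
position: [0.4657, -0.368, -0.024]
tcp_rot: [[-0.269, 0.963, -0.009], [0.963, 0.268, -0.015], [-0.012, -0.012, -1.0]]
force: [-0.1, -0.7, 1.2]
opening: 0.248
```

```bash
python3 - <<'E'
from h import *
move((.4622,-.3658,-.024),106); print(bot.read_state()["tcp_rot"])
E
```

```text
pos [ 0.4657 -0.368  -0.024 ] yaw 105.6 q6 -153.0 -> [ 3.  -2.8 -0. ] turn_toolz rad -0.007 t 58.2 open 0.248 F [-0.1 -0.7  1.2]
[[-0.26858492  0.96321775 -0.00858518]
 [ 0.9631807   0.26844181 -0.0148975 ]
 [-0.01204491 -0.01227032 -0.99985217]]
```

Request:
send_rows([
  [[0,0,-4],0],
  [[0,0,-8],0],
  [[0,0,-10],0],
  [[0,0,-10],0],
  [[0,0,-10],0],
])

```text
time_s: 58.62
position: [0.4644, -0.3655, 0.019]
tcp_rot: [[-0.269, 0.963, -0.013], [0.963, 0.268, -0.01], [-0.007, -0.015, -1.0]]
force: [0.1, 0.1, -0.7]
opening: 0.245
```

Request:
send_rows([
  [[0,0,-10],0],
  [[0,0,-10],0],
  [[0,0,-10],0],
  [[0,0,-10],0],
  [[0,0,-10],0],
])

```text
time_s: 59.03
position: [0.4657, -0.3655, 0.0768]
tcp_rot: [[-0.269, 0.963, -0.01], [0.963, 0.269, -0.013], [-0.01, -0.013, -1.0]]
force: [-1.0, 0.2, -1.3]
opening: 0.247
```

Request:
send_rows([
  [[0,0,-10],0],
  [[0,0,-10],0],
  [[0,0,-10],0],
  [[0,0,-10],0],
  [[0,0,-10],0],
])

```text
time_s: 59.45
position: [0.466, -0.3644, 0.1327]
tcp_rot: [[-0.269, 0.963, -0.01], [0.963, 0.269, -0.013], [-0.01, -0.013, -1.0]]
force: [-0.1, -0.0, -1.2]
opening: 0.247
```

Request:
send_rows([
  [[0,0,-10],0],
  [[0,0,-10],0],
  [[0,0,-10],0],
  [[0,0,-10],0],
  [[0,0,-6],0],
])

```text
time_s: 59.87
position: [0.4667, -0.3639, 0.1847]
tcp_rot: [[-0.269, 0.963, -0.009], [0.963, 0.269, -0.014], [-0.011, -0.013, -1.0]]
force: [-0.1, 0.1, -1.7]
opening: 0.247
```

```bash
python3 - <<'E'
from h import *
cam("side","i1s");cam("wrist","i1");move((.4622,-.3658,.17),0); print(bot.read_state()["tcp_rot"])
E
```

```text
pos [ 0.467  -0.3643  0.1847] yaw 105.6 q6 -153.3 -> [ 0.  -4.9 14.8] turn_toolz rad 1.843 t 59.97 open 0.254 F [ 1.1  0.7 -1.1]
[[-0.2687356   0.96318019 -0.00806805]
 [ 0.96312924  0.26859142 -0.01551512]
 [-0.01277684 -0.01194004 -0.99984708]]
```

Request:
send_rows([
  [[0,0,0],0.1],
  [[0,0,0],0.1],
  [[0,0,0],0.1],
  [[0,0,0],0.1],
  [[0,0,0],0.1],
])

```text
time_s: 60.38
position: [0.4656, -0.3628, 0.1825]
tcp_rot: [[0.247, 0.969, -0.012], [0.969, -0.247, -0.012], [-0.014, -0.008, -1.0]]
force: [-0.5, 0.7, -2.1]
opening: 0.249
```

Request:
send_rows([
  [[0,0,0],0.1],
  [[0,0,0],0.1],
  [[0,0,0],0.1],
  [[0,0,0],0.1],
  [[0,0,0],0.1],
])

```text
time_s: 60.8
position: [0.4634, -0.3605, 0.1784]
tcp_rot: [[0.7, 0.714, -0.018], [0.714, -0.701, -0.005], [-0.016, -0.009, -1.0]]
force: [0.4, -0.2, -1.6]
opening: 0.252
```

Request:
send_rows([
  [[0,0,0],0.1],
  [[0,0,0],0.1],
  [[0,0,0],0.1],
  [[0,0,0],0.1],
  [[0,0,0],0.1],
])

```text
time_s: 61.22
position: [0.4612, -0.3582, 0.1741]
tcp_rot: [[0.964, 0.265, -0.024], [0.265, -0.964, 0.003], [-0.022, -0.009, -1.0]]
force: [1.5, -0.5, -1.2]
opening: 0.251
```

Request:
send_rows([
  [[0,0,0],0.1],
  [[0,0,0],0.1],
  [[0,0,0],0.05],
  [[0,0,0],0],
  [[0,0,0],0],
])

```text
time_s: 61.63
position: [0.4592, -0.3561, 0.1701]
tcp_rot: [[1.0, 0.003, -0.03], [0.004, -1.0, 0.009], [-0.03, -0.01, -1.0]]
force: [-0.5, -0.6, -0.3]
opening: 0.248
```

```bash
python3 - <<'E'
from h import *
move((.606,.25,.185),0); print(bot.read_state()["tcp_rot"])
E
```

```text
pos [ 0.4592 -0.3561  0.1701] yaw 0.2 q6 -48.0 -> [ 148.5 -605.7  -13.5] turn_toolz rad 0.004 t 61.63 open 0.248 F [-0.5 -0.6 -0.3]
[[ 0.99955831  0.00323116 -0.02954227]
 [ 0.00351055 -0.99994956  0.00941045]
 [-0.02951037 -0.00951001 -0.99951923]]
```

Request:
send_rows([
  [[2,-10,-3],0],
  [[5,-20,-2],0],
  [[5,-20,-2],0],
  [[5,-20,-2],0],
  [[5,-20,-2],0],
])

```text
time_s: 62.05
position: [0.4806, -0.2648, 0.1804]
tcp_rot: [[1.0, 0.002, -0.031], [0.002, -1.0, 0.01], [-0.031, -0.01, -0.999]]
force: [0.5, -0.3, -1.4]
opening: 0.247
```

Request:
send_rows([
  [[5,-20,-2],0],
  [[5,-20,-2],0],
  [[5,-20,-2],0],
  [[5,-20,-2],0],
  [[5,-20,-2],0],
])

```text
time_s: 62.47
position: [0.5054, -0.1555, 0.1919]
tcp_rot: [[0.999, 0.007, -0.032], [0.008, -1.0, 0.013], [-0.032, -0.013, -0.999]]
force: [0.0, -0.6, -1.9]
opening: 0.248
```

Request:
send_rows([
  [[5,-20,-2],0],
  [[5,-20,-2],0],
  [[5,-20,-2],0],
  [[5,-20,-2],0],
  [[5,-20,-2],0],
])

```text
time_s: 62.88
position: [0.5287, -0.0457, 0.204]
tcp_rot: [[0.999, 0.014, -0.033], [0.015, -1.0, 0.015], [-0.032, -0.016, -0.999]]
force: [0.2, -0.6, -1.2]
opening: 0.249
```

Request:
send_rows([
  [[5,-20,-2],0],
  [[5,-20,-2],0],
  [[5,-20,-2],0],
  [[5,-20,-2],0],
  [[5,-20,-2],0],
])

```text
time_s: 63.3
position: [0.5502, 0.0639, 0.2162]
tcp_rot: [[0.999, 0.022, -0.034], [0.022, -1.0, 0.017], [-0.034, -0.018, -0.999]]
force: [0.2, -0.1, -0.6]
opening: 0.243
```

```bash
python3 - <<'E'
from h import *
move((.606,.25,.185),0); print(bot.read_state()["tcp_rot"])
E
```

```text
pos [0.5502 0.0639 0.2162] yaw 1.3 q6 -7.0 -> [  61.  -184.2   32.4] turn_toolz rad 0.022 t 63.3 open 0.243 F [ 0.2 -0.1 -0.6]
[[ 0.99918122  0.02165178 -0.03417739]
 [ 0.02223962 -0.99960958  0.01691409]
 [-0.03379782 -0.01766033 -0.99927265]]
```

Request:
send_rows([
  [[7,-20,0],0],
  [[7,-20,0],0],
  [[7,-20,0],0],
  [[7,-20,0],0],
  [[7,-20,0],0],
])

```text
time_s: 63.72
position: [0.5799, 0.174, 0.2182]
tcp_rot: [[0.999, 0.029, -0.036], [0.03, -0.999, 0.018], [-0.035, -0.019, -0.999]]
force: [0.3, 0.2, -1.1]
opening: 0.248
```

Request:
send_rows([
  [[7,-18,0],0],
  [[7,-18,0],0],
  [[7,-18,0],0],
  [[5,-12,0],0.02],
  [[0,0,0],0],
])

```text
time_s: 64.13
position: [0.601, 0.2522, 0.2186]
tcp_rot: [[0.999, 0.021, -0.038], [0.021, -1.0, 0.021], [-0.038, -0.022, -0.999]]
force: [0.5, -0.2, -1.5]
opening: 0.253
```

```bash
python3 - <<'E'
from h import *
move((.606,.25,.07),0); print(bot.read_state()["tcp_rot"])
c=cam("side","j1s");cam("wrist","j1");T=cam("top","j1t")
for n in ("eyelet_orange","eyelet_black","bar_tip","bar_collar"):
    a=place_of("side",n);b=place_of("top",n)
    print(n,[(x["xy"],round(x["p"],2)) for x in a[:2]],[(x["xy"],round(x["p"],2)) for x in b[:2]], tri(c,a[0]["xy"],T,b[0]["xy"]) if a and b else "")
E
```

```text
pos [0.601  0.2522 0.2186] yaw 1.2 q6 10.4 -> [ 10.5   5.5 148.2] turn_toolz rad 0.021 t 64.13 open 0.253 F [ 0.5 -0.2 -1.5]
[[ 0.99905604  0.020616   -0.03823621]
 [ 0.02142884 -0.9995504   0.02097163]
 [-0.03778667 -0.02177119 -0.99904864]]
eyelet_orange [([311.9, 187.2], 0.76), ([366.6, 205.8], 0.5)] [([323.2, 195.2], 0.58), ([391.3, 142.3], 0.45)] (array([6.09994091e-01, 5.51845999e-04, 1.08873798e-01]), np.float64(0.7018066901863554))
eyelet_black [([339.2, 152.2], 0.75)] [([392.4, 191.6], 0.82)] (array([ 0.6084633 , -0.16758891,  0.11051263]), np.float64(2.379199616378177))
bar_tip [([309.0, 148.7], 0.79)] [([306.0, 184.4], 0.65)] (array([0.60283292, 0.03958684, 0.24746758]), np.float64(0.0831826637620896))
bar_collar [([267.1, 198.5], 0.94)] [([214.8, 186.2], 0.9), ([315.9, 233.9], 0.44)] (array([0.6021789 , 0.23112089, 0.25410354]), np.float64(1.1275309660336414))
```

```bash
python3 - <<'E'
from h import *
T=cam("top"); S=cam("side"); print("camT",-T["R"].T@T["t"],"camS",-S["R"].T@S["t"])
f=lambda x,y:(300+(x+.5)/6-.5,180+(y+.5)/6-.5)
for q in ((149,45),(149,142),(545,42),(543,137)): print(q,atz(T,f(*q),.119)[:2].round(4),atz(T,f(*q),.085)[:2].round(4))
im=S["image"][130:215,270:420].copy(); k=5; im=cv2.resize(im,None,fx=k,fy=k,interpolation=cv2.INTER_CUBIC)
cv2.imwrite("pics/j2raw.png",im)
def dot(q,col):
    u=proj(S,q); print(q,u.round(1)); cv2.circle(im,tuple(int(round(v)) for v in ((u-[270,130]+.5)*k)),2,col,-1)
for z in (.102,.107): dot((.604,.0,z),(0,255,0)); dot((.604,-.16,z),(0,255,0))
s=bot.read_state();R=s["tcp_rot"];p=s["position"]
tip=p+R@[0,.168+.022*2,-.035]; print("tip guess",tip); dot(tip,(255,0,255))
cv2.imwrite("pics/j2.png",im)
E
```

```text
camT [0.36759799 0.02811712 1.23625138] camS [0.29742657 0.75038414 0.76112799]
(149, 45) [ 0.6259 -0.0029] [ 0.6338 -0.0038]
(149, 142) [ 0.5866 -0.0021] [ 0.5932 -0.003 ]
(545, 42) [ 0.6247 -0.161 ] [ 0.6325 -0.1668]
(543, 137) [ 0.5861 -0.1584] [ 0.5927 -0.1641]
(0.604, 0.0, 0.102) [314.9 190. ]
(0.604, -0.16, 0.102) [337.6 156.1]
(0.604, 0.0, 0.107) [314.9 188.5]
(0.604, -0.16, 0.107) [337.7 154.5]
tip guess [0.60612728 0.0360532  0.24948093]
[0.60612728 0.0360532  0.24948093] [308.3 146.8]
```

```bash
python3 - <<'E'
from h import *
S=cam("side")
f=lambda x,y:(270+(x+.5)/5-.5,130+(y+.5)/5-.5)
from scipy.optimize import least_squares
for q,y in ((f(217.5,298),.002),(f(333.5,127.5),-.158)):   # visible near face
    o,d=ray(S,q); k=(y-o[1])/d[1]; print(q,o+k*d)
    for x in (.604,.606,.608): print(x,proj(S,(x,y,.102)),proj(S,(x,y,.106)))
E
```

```text
(313.1, 189.2) [0.60791899 0.002      0.10488536]
0.604 [314.56051511 190.51549837] [314.57827429 189.24880544]
0.606 [313.80957389 190.30987814] [313.82546349 189.04338541]
0.608 [313.05947123 190.10448752] [313.07349542 188.83819533]
(336.3, 155.1) [ 0.60718063 -0.158       0.10551308]
0.604 [337.3388635  156.43735903] [337.40578986 155.21866207]
0.606 [336.64984518 156.26901501] [336.7151986  155.05055765]
0.608 [335.96152109 156.10084061] [336.02530472 154.88262299]
```

Request:
send_rows([
  [[1,0,8],0],
  [[1,0,14],0],
  [[1,0,14],0],
  [[1,0,14],0],
  [[1,0,14],0],
])

```text
time_s: 65.25
position: [0.6073, 0.2508, 0.1551]
tcp_rot: [[0.999, 0.017, -0.029], [0.018, -1.0, 0.022], [-0.028, -0.022, -0.999]]
force: [-1.6, -0.4, -1.0]
opening: 0.25
```

Request:
send_rows([
  [[1,0,14],0],
  [[1,0,14],0],
  [[1,0,12],0],
  [[1,0,8],0],
  [[0,0,3],0],
])

```text
time_s: 65.67
position: [0.6076, 0.2515, 0.0958]
tcp_rot: [[0.999, 0.017, -0.035], [0.018, -1.0, 0.02], [-0.035, -0.021, -0.999]]
force: [-0.2, -0.6, -1.7]
opening: 0.251
```

```bash
cat > tip.py <<'E'
from h import *
import sys
n=sys.argv[1]
S=cam("side",n+"s");T=cam("top",n+"t")
s=bot.read_state();R=s["tcp_rot"];print("pos",s["position"].round(4),"z",R[:,2].round(3),"R21",R[2,1].round(4),"yaw",round(np.degrees(np.arctan2(R[1,0],R[0,0])),2),"F",s["force"].round(1),"t",s["time_s"])
for k in ("bar_tip","bar_collar","eyelet_orange"):
    a=place_of("side",k);b=place_of("top",k)
    if a and b: p,e=tri(S,a[0]["xy"],T,b[0]["xy"]); print(k,p.round(4),round(e,1),np.round(a[0]["xy"],1),np.round(b[0]["xy"],1))
for c,w,x0,y0 in((S,"s",250,140),(T,"t",200,160)):
    cv2.imwrite(f"pics/{n}{w}z.png",cv2.resize(c["image"][y0:y0+90,x0:x0+150],None,fx=5,fy=5,interpolation=cv2.INTER_CUBIC))
E
python3 tip.py k1
```

```text
pos [0.6076 0.2516 0.0966] z [-0.035  0.02  -0.999] R21 -0.0207 yaw 1.03 F [ 0.1  0.5 -1.7] t 65.7667
bar_tip [0.6112 0.0463 0.134 ] 0.4 [304.1 190. ] [303.9 192.5]
bar_collar [0.608  0.2302 0.1242] 1.4 [268.3 245.9] [226.4 196.6]
eyelet_orange [ 0.604  -0.0012  0.1121] 0.6 [315.7 186.7] [323.7 196.1]
```

```bash
python3 - <<'E'
from h import *
T=cam("top")
f=lambda x,y:(200+(x+.5)/5-.5,160+(y+.5)/5-.5)
print(atz(T,f(520,163),.1297),atz(T,f(440,166),.1305),atz(T,f(160,175),.1316))
# orange plate in this pic: cols 613-634, rows 138-217
for q in ((624,138),(624,217),(613,178),(634,178)): print(q,atz(T,f(*q),.119)[:2])
E
```

```text
[0.61183375 0.04681459 0.1297    ] [0.61079835 0.08450878 0.1305    ] [0.60828442 0.21586687 0.1316    ]
(624, 138) [ 0.62565061 -0.00283156]
(624, 217) [ 0.58717612 -0.0020432 ]
(613, 178) [0.60618969 0.00280912]
(634, 178) [ 0.60603243 -0.00719559]
```

Request:
send_rows([
  [[0,0,4],0.02],
  [[0,0,8],0],
  [[0,0,8],0],
  [[0,0,6],0],
  [[0,0,1],0],
])

```text
time_s: 66.53
position: [0.6088, 0.2526, 0.0707]
tcp_rot: [[1.0, -0.005, -0.028], [-0.004, -1.0, 0.022], [-0.028, -0.021, -0.999]]
force: [-0.8, 0.2, -2.0]
opening: 0.257
```

```bash
python3 tip.py k2
```

```text
pos [0.6091 0.2527 0.0714] z [-0.028  0.022 -0.999] R21 -0.0216 yaw -0.24 F [ 0.4 -0.4 -1.5] t 66.6333
bar_tip [0.6033 0.0397 0.103 ] 0.7 [308.  199.2] [307.  198.7]
bar_collar [0.6039 0.2321 0.1067] 2.4 [269.1 252.7] [227.1 200.7]
eyelet_orange [ 0.6096 -0.0055  0.0979] 0.2 [313.8 189.5] [325.4 195.4]
```

```bash
python3 - <<'E'
from h import *
S=cam("side");T=cam("top")
f=lambda x,y:(200+(x+.5)/5-.5,160+(y+.5)/5-.5); g=lambda x,y:(250+(x+.5)/5-.5,140+(y+.5)/5-.5)
print(tri(S,g(281,304),T,f(524,180)))
for z in (.1,.104): print(z,atz(T,f(522,180),z),atz(T,f(160,184),z+.002))
# side rod line check: two points on rod in side image; plane with top line
def linez(sp,x): # side pixel, known x -> y,z
    o,d=ray(S,sp); k=(x-o[0])/d[0]; return o+k*d
for q in ((220,384),(250,345),(278,308)): print(q,linez(g(*q),.606))
print("hole",linez(g(317.5,248),.607), linez(g(433,77.5),.607))
E
python3 - <<'E'
import cv2
a=cv2.imread('pics/k2s.png')[175:225,280:330]; cv2.imwrite('pics/k2zz.png',cv2.resize(a,None,fx=12,fy=12,interpolation=cv2.INTER_CUBIC))
E
```

```text
(array([0.60893904, 0.0453393 , 0.10253394]), np.float64(0.19172795406495233))
0.1 [0.60994989 0.0464509  0.1       ] [0.61029578 0.22082341 0.102     ]
0.104 [0.60909673 0.04638636 0.104     ] [0.6094399  0.22014382 0.106     ]
(220, 384) [0.606      0.11897611 0.11387738]
(250, 345) [0.606      0.08641147 0.11073418]
(278, 308) [0.606      0.05443263 0.10801847]
hole [0.607      0.00421506 0.1068277 ] [ 0.607      -0.15663178  0.10642187]
```

```bash
python3 - <<'E'
from h import *
S=cam("side");T=cam("top")
f=lambda x,y:(200+(x+.5)/5-.5,160+(y+.5)/5-.5); h=lambda x,y:(280+(x+.5)/12-.5,175+(y+.5)/12-.5)
# rod param: P0=(x0,y=.05,z0), slopes; fit to image lines
sp=[h(170,525),h(240,408),h(300,308)]; tp=[f(160,184),f(300,182.5),f(430,181),f(518,180)]
def res(v):
    x0,z0,sx,sz=v; r=[]
    for c,pts in ((S,sp),(T,tp)):
        A=proj(c,(x0,.05,z0));B=proj(c,(x0+.1*sx,.15,z0+.1*sz)); n=np.array([-(B-A)[1],(B-A)[0]]);n/=np.linalg.norm(n)
        r+=[n@(np.array(q)-A) for q in pts]
    return r
r=least_squares(res,(.607,.105,0,0)); print(r.x,r.fun.round(2), "tip",r.x[0]-.005*r.x[2],r.x[1]-.005*r.x[3])
print(tri(S,h(303,303),T,f(522,180)))
E
```

```text
[ 0.60758769  0.11121681  0.05191444 -0.22341665] [-0.    0.   -0.    0.01 -0.01  0.    0.  ] tip 0.6073281137754745 0.11233388945798935
(array([0.60972138, 0.04655661, 0.10469223]), np.float64(0.32622096385235805))
```

Request:
send_rows([
  [[-1,7,-0.2],0],
  [[-1,8,-0.2],0],
  [[-0.5,8,-0.2],0],
  [[0,6,-0.1],0],
  [[0,2,0],0],
])

```text
time_s: 67.55
position: [0.607, 0.2189, 0.0732]
tcp_rot: [[1.0, -0.004, -0.025], [-0.003, -1.0, 0.022], [-0.025, -0.022, -0.999]]
force: [1.2, -0.5, -1.8]
opening: 0.251
```

```bash
python3 tip.py k3;python3 - <<'E'
import cv2
a=cv2.imread('pics/k3s.png')[175:225,280:330]; cv2.imwrite('pics/k3zz.png',cv2.resize(a,None,fx=12,fy=12,interpolation=cv2.INTER_CUBIC))
E
```

```text
pos [0.6072 0.2195 0.0732] z [-0.024  0.022 -0.999] R21 -0.0221 yaw -0.2 F [ 0.3 -0.6 -1.5] t 67.65
bar_tip [0.6018 0.0099 0.1113] 0.4 [314.6 189.8] [319.1 197.3]
bar_collar [0.6058 0.1983 0.1071] 0.5 [278.5 242.2] [240.5 197.2]
eyelet_orange [0.603  0.005  0.1142] 1.3 [313.3 187.1] [321.6 198.2]
```

```bash
python3 - <<'E'
import cv2,numpy as np
a=cv2.imread('pics/k3s.png')[180:205,298:325].astype(float); a=np.clip((a-40)*1.8,0,255).astype(np.uint8); cv2.imwrite('pics/k3y.png',cv2.resize(a,None,fx=24,fy=24,interpolation=cv2.INTER_NEAREST))
b=cv2.imread('pics/k3t.png')[185:207,300:335].astype(float); b=np.clip((b-60)*1.6,0,255).astype(np.uint8); cv2.imwrite('pics/k3x.png',cv2.resize(b,None,fx=20,fy=20,interpolation=cv2.INTER_NEAREST))
E
python3 - <<'E'
from h import *
S=cam("side");T=cam("top")
tp,e=tri(S,(311.5,190.7),T,(316.6,195.8)); print(tp,e)
for dy in (.008,.012,.014): print(dy,proj(S,tp+[0,-dy,0]))
# plate face model: project square face at y0 and hole
for (x,z) in ((.607,.102),(.607,.104),(.607,.106)):
    y0=.002
    print(x,z,"TL,TR,BL,hole",[proj(S,(x+a,y0,z+b)).round(1).tolist() for a,b in((.017,.017),(-.017,.017),(.017,-.017),(0,0))])
E
```

```text
[0.6064211  0.01604733 0.11119476] 0.07370556012127238
0.008 [312.72068149 188.77368589]
0.012 [313.36094827 187.82805622]
0.014 [313.67977372 187.35717312]
0.607 0.102 TL,TR,BL,hole [[307.1, 183.1], [320.0, 186.5], [307.1, 193.8], [313.4, 190.2]]
0.607 0.104 TL,TR,BL,hole [[307.1, 182.4], [320.0, 185.9], [307.1, 193.2], [313.4, 189.6]]
0.607 0.106 TL,TR,BL,hole [[307.1, 181.8], [320.0, 185.2], [307.1, 192.5], [313.4, 188.9]]
```

Request:
send_rows([
  [[0,0,2],0],
  [[0,0,2],0],
  [[0,0,0.3],0],
  [[0,0,0],0],
  [[0,0,0],0],
])

```text
time_s: 68.47
position: [0.6067, 0.2217, 0.0681]
tcp_rot: [[1.0, -0.001, -0.025], [-0.0, -1.0, 0.022], [-0.025, -0.022, -0.999]]
force: [1.1, -1.0, -0.9]
opening: 0.25
```

```bash
python3 tip.py k4;python3 - <<'E'
import cv2,numpy as np
a=cv2.imread('pics/k4s.png')[180:205,298:325].astype(float); a=np.clip((a-40)*1.8,0,255).astype(np.uint8); cv2.imwrite('pics/k4y.png',cv2.resize(a,None,fx=24,fy=24,interpolation=cv2.INTER_NEAREST))
E
```

```text
pos [0.6067 0.2217 0.0682] z [-0.024  0.022 -0.999] R21 -0.0223 yaw -0.02 F [ 0.8 -0.6 -1.6] t 68.5667
bar_tip [ 0.5734 -0.0006  0.053 ] 16.9 [341.9 213.9] [321.2 196.7]
bar_collar [0.6028 0.201  0.0952] 0.7 [278.2 247. ] [240.4 200.5]
eyelet_orange [ 0.6063 -0.0047  0.1032] 1.7 [313.2 187.9] [325.6 198.1]
```

Request:
send_rows([
  [[0,6,0.2],0],
  [[0,6,0.2],0],
  [[0,6,0.2],0],
  [[0,5,0.1],0],
  [[0,2,0],0],
])

```text
time_s: 69.28
position: [0.6068, 0.1943, 0.0671]
tcp_rot: [[1.0, -0.0, -0.024], [0.0, -1.0, 0.022], [-0.024, -0.022, -0.999]]
force: [-0.4, -0.2, -1.9]
opening: 0.253
```

```bash
python3 tip.py k5;python3 - <<'E'
import cv2,numpy as np
a=cv2.imread('pics/k5s.png')[180:205,298:325].astype(float); a=np.clip((a-40)*1.8,0,255).astype(np.uint8); cv2.imwrite('pics/k5y.png',cv2.resize(a,None,fx=24,fy=24,interpolation=cv2.INTER_NEAREST))
E
```

```text
pos [0.6069 0.1947 0.0671] z [-0.024  0.022 -0.999] R21 -0.0222 yaw -0.0 F [ 0.9 -0.4 -1.8] t 69.3833
bar_tip [ 0.6009 -0.0075  0.1074] 0.3 [316.9 186.8] [326.5 198.6]
bar_collar [0.6134 0.1712 0.0998] 0.3 [280.8 235.2] [252.3 194.8]
eyelet_orange [0.6059 0.0023 0.1051] 0.0 [313.8 189.4] [322.3 196.5]
```

Request:
send_rows([
  [[0,8,0],0],
  [[0,8,0],0],
  [[0,8,0],0],
  [[0,8,0],0],
  [[0,6,0],0],
])

```text
time_s: 70.1
position: [0.6066, 0.1561, 0.0662]
tcp_rot: [[1.0, 0.004, -0.023], [0.005, -1.0, 0.022], [-0.023, -0.022, -0.999]]
force: [0.2, -0.7, -1.9]
opening: 0.255
```

Request:
send_rows([
  [[0,8,0],0],
  [[0,8,0],0],
  [[0,8,0],0],
  [[0,8,0],0],
  [[0,6,0],0],
])

```text
time_s: 70.52
position: [0.6069, 0.1124, 0.0654]
tcp_rot: [[1.0, 0.002, -0.023], [0.003, -1.0, 0.022], [-0.023, -0.022, -0.999]]
force: [0.1, 0.1, -0.8]
opening: 0.248
```

```bash
python3 tip.py k6;python3 - <<'E'
import cv2,numpy as np
a=cv2.imread('pics/k6s.png')[140:215,280:400]; cv2.imwrite('pics/k6y.png',cv2.resize(a,None,fx=6,fy=6,interpolation=cv2.INTER_CUBIC))
E
```

```text
pos [0.607  0.1123 0.0654] z [-0.023  0.022 -0.999] R21 -0.022 yaw 0.1 F [-0.4  0.4 -1.3] t 70.6167
bar_tip [0.5354 0.2696 0.3946] 40.5 [327.2 170.9] [170.3 169.7]
eyelet_orange [0.6098 0.0049 0.1079] 1.3 [313.2 189.1] [320.9 193.4]
```

Request:
send_rows([
  [[0,0,-1],0],
  [[0,0,-1],0],
  [[0,0,-1],0],
  [[0,0,0],0],
  [[0,0,0],0],
])

```text
time_s: 71.33
position: [0.6067, 0.1159, 0.0688]
tcp_rot: [[1.0, 0.006, -0.023], [0.006, -1.0, 0.022], [-0.023, -0.023, -0.999]]
force: [0.1, 0.6, -0.8]
opening: 0.252
```

```bash
python3 tip.py k7;python3 - <<'E'
import cv2,numpy as np
from h import *
c=cam("side"); im=c["image"]
x0,y0=310,140
a=np.clip((im[y0:y0+45,x0:x0+45].astype(float)-30)*1.8,0,255).astype(np.uint8); a=cv2.resize(a,None,fx=15,fy=15,interpolation=cv2.INTER_NEAREST)
for y in (-.09,-.157): print(proj(c,(.607,y,.106)))
cv2.imwrite('pics/k7y.png',a)
E
```

```text
pos [0.6067 0.1158 0.0688] z [-0.023  0.022 -0.999] R21 -0.0225 yaw 0.37 F [ 0.  -0.5 -1.1] t 71.4333
bar_tip [ 0.6088 -0.0856  0.1017] 2.3 [323.8 170.1] [359.1 197.3]
eyelet_orange [0.6065 0.0018 0.1091] 0.2 [313.9 188. ] [322.5 195.7]
[327.20126293 168.55711396]
[336.24086131 155.15822801]
```

Request:
send_rows([
  [[0,8,0],0.006],
  [[0,8,0],0],
  [[0,8,0],0],
  [[0,8,0],0],
  [[0,8,0],0],
])

```text
time_s: 72.2
position: [0.6065, 0.0731, 0.0676]
tcp_rot: [[1.0, 0.001, -0.023], [0.002, -1.0, 0.022], [-0.023, -0.022, -0.999]]
force: [0.2, -0.5, -0.8]
opening: 0.251
```

Request:
send_rows([
  [[0,4,0],0],
  [[0,2,0],0],
  [[0,0,0],0],
  [[0,0,0],0],
  [[0,0,0],0],
])

```text
time_s: 72.62
position: [0.6068, 0.0626, 0.0674]
tcp_rot: [[1.0, -0.004, -0.023], [-0.003, -1.0, 0.022], [-0.023, -0.022, -0.999]]
force: [-0.2, 0.7, -1.7]
opening: 0.252
```

```bash
python3 tip.py k8;python3 - <<'E'
import cv2,numpy as np
from h import *
c=cam("side"); im=c["image"]
x0,y0=310,140
a=np.clip((im[y0:y0+45,x0:x0+45].astype(float)-30)*1.8,0,255).astype(np.uint8); a=cv2.resize(a,None,fx=15,fy=15,interpolation=cv2.INTER_NEAREST)
cv2.imwrite('pics/k8y.png',a)
E
```

```text
pos [0.6067 0.0628 0.0674] z [-0.023  0.022 -0.999] R21 -0.022 yaw -0.16 F [ 0.4  0.2 -2.1] t 72.7167
bar_tip [ 0.6143 -0.1528  0.0869] 2.8 [330.5 160.5] [385.9 196.4]
eyelet_orange [0.6036 0.0033 0.1073] 0.8 [313.8 189. ] [322.1 198. ]
```

Request:
send_rows([
  [[0.5,0,-1],0],
  [[0.5,3,-1],0],
  [[0,6,0],0],
  [[0,6,0],0],
  [[0,6,0],0],
])

```text
time_s: 73.48
position: [0.6078, 0.0414, 0.0692]
tcp_rot: [[1.0, -0.001, -0.023], [-0.0, -1.0, 0.022], [-0.023, -0.022, -0.999]]
force: [-0.1, 0.2, -1.0]
opening: 0.253
```

```bash
python3 tip.py k9;python3 - <<'E'
import cv2,numpy as np
from h import *
c=cam("side"); im=c["image"]
x0,y0=310,140
a=np.clip((im[y0:y0+45,x0:x0+45].astype(float)-30)*1.8,0,255).astype(np.uint8); a=cv2.resize(a,None,fx=15,fy=15,interpolation=cv2.INTER_NEAREST)
cv2.imwrite('pics/k9y.png',a)
E
```

```text
pos [0.608  0.0406 0.0692] z [-0.023  0.022 -0.999] R21 -0.0216 yaw -0.11 F [ 0.   0.3 -1.3] t 73.5833
bar_tip [ 0.6116 -0.1685  0.0992] 0.3 [335.8 154.6] [392.5 193.9]
```

Request:
send_rows([
  [[0,4,0],0],
  [[0,4,0],0],
  [[0,4,0],0],
  [[0,2,0],0],
  [[0,0,0],0],
])

```text
time_s: 74.35
position: [0.6076, 0.0275, 0.0688]
tcp_rot: [[1.0, 0.001, -0.023], [0.001, -1.0, 0.022], [-0.023, -0.022, -0.999]]
force: [0.0, -0.3, -0.5]
opening: 0.254
```

```bash
python3 tip.py l1; python3 - <<'E'
import cv2
a=cv2.imread('pics/l1s.png')[130:230,260:420]; cv2.imwrite('pics/l1y.png',cv2.resize(a,None,fx=5,fy=5,interpolation=cv2.INTER_CUBIC))
E
```

```text
pos [0.6076 0.0279 0.0688] z [-0.024  0.022 -0.999] R21 -0.0221 yaw 0.08 F [ 0.1  0.8 -1.6] t 74.45
bar_tip [ 0.5155 -0.1788  0.0552] 40.8 [402.8 189.9] [396.9 194.4]
```

Request:
send_rows([
  [[0,3,0],0],
  [[0,2,0],0],
  [[0,2,0],0],
  [[0,0,0],0],
  [[0,0,0],0],
])

```text
time_s: 75.17
position: [0.6075, 0.0215, 0.0687]
tcp_rot: [[1.0, 0.002, -0.023], [0.002, -1.0, 0.023], [-0.023, -0.023, -0.999]]
force: [-0.7, 0.4, 0.0]
opening: 0.249
```

```bash
python3 tip.py l2; python3 - <<'E'
import cv2
a=cv2.imread('pics/l2s.png')[160:230,280:350]; cv2.imwrite('pics/l2y.png',cv2.resize(a,None,fx=9,fy=9,interpolation=cv2.INTER_CUBIC))
a=cv2.imread('pics/l2t.png')[160:230,310:420]; cv2.imwrite('pics/l2x.png',cv2.resize(a,None,fx=7,fy=7,interpolation=cv2.INTER_CUBIC))
E
```

```text
pos [0.6075 0.0215 0.0687] z [-0.024  0.023 -0.999] R21 -0.0228 yaw 0.15 F [-0.7  0.5 -1.1] t 75.2667
bar_collar [ 0.5605 -0.0934  0.0363] 31.4 [313.7 190.7] [371.5 248.2]
```

Request:
send_rows([
  [[0,1.5,0],0],
  [[0,1.5,0],0],
  [[0,1,0],0],
  [[0,1,0],0],
  [[0,0,0],0],
])

```text
time_s: 75.98
position: [0.6076, 0.0218, 0.0688]
tcp_rot: [[1.0, -0.0, -0.023], [0.0, -0.999, 0.032], [-0.023, -0.032, -0.999]]
force: [-0.3, 0.8, -0.6]
opening: 0.251
```

```bash
python3 tip.py m1
```

```text
pos [0.6076 0.0218 0.0688] z [-0.023  0.032 -0.999] R21 -0.0317 yaw 0.01 F [-0.   2.5 -0.1] t 76.0833
eyelet_orange [ 0.7389 -0.2047 -0.0686] 17.4 [314.3 189.5] [391.  144.8]
```

Request:
send_rows([
  [[0,0,0],0],
  [[0,0,0],0],
  [[0,0,0],0],
  [[0,0,0],0],
  [[0,0,0],0],
], gripper=0.6)

```text
time_s: 76.8
position: [0.6085, 0.0179, 0.0695]
tcp_rot: [[1.0, 0.001, -0.021], [0.001, -1.0, 0.026], [-0.021, -0.026, -0.999]]
force: [-0.4, -0.2, -0.1]
opening: 0.394
```

Request:
send_rows([
  [[0,2,-2],0],
  [[0,1,-3],0],
  [[0,0,-5],0],
  [[0,0,-5],0],
  [[0,0,-5],0],
])

```text
time_s: 77.22
position: [0.6083, 0.0131, 0.0902]
tcp_rot: [[1.0, 0.001, -0.023], [0.001, -1.0, 0.025], [-0.023, -0.025, -0.999]]
force: [0.9, -0.1, 0.6]
opening: 0.398
```

Request:
send_rows([
  [[0,-4,-4],0],
  [[0,-3,-8],0],
  [[0,0,-8],0],
  [[0,0,-8],0],
  [[0,0,-8],0],
])

```text
time_s: 77.63
position: [0.6092, 0.0203, 0.1306]
tcp_rot: [[1.0, 0.001, -0.023], [0.002, -1.0, 0.025], [-0.023, -0.025, -0.999]]
force: [-0.8, 0.3, -0.2]
opening: 0.399
```

Request:
send_rows([
  [[0,0,-10],0],
  [[0,0,-10],0],
  [[0,0,-10],0],
  [[0,0,-10],0],
  [[0,0,-10],0],
])

```text
time_s: 78.05
position: [0.6105, 0.019, 0.1867]
tcp_rot: [[1.0, 0.002, -0.021], [0.002, -1.0, 0.025], [-0.021, -0.025, -0.999]]
force: [-0.5, -0.5, -0.1]
opening: 0.401
```

```bash
python3 tip.py m2; ls pics/m2*
```

```text
pos [0.6121 0.0187 0.1881] z [-0.017  0.024 -1.   ] R21 -0.0239 yaw 0.11 F [0.7 0.2 0.3] t 78.15
bar_tip [ 0.6056 -0.1862  0.109 ] 2.7 [338.2 148.3] [401.2 197.7]
bar_collar [0.5494 0.2803 0.3542] 38.3 [314.9 192.8] [171.1 168.9]
eyelet_orange [ 0.5434 -0.0263  0.0956] 29.8 [312.9 189.3] [345.1 250.4]
pics/m2s.png
pics/m2sz.png
pics/m2t.png
pics/m2tz.png
```

Move the arm aside to clear the view.

Request:
send_rows([
  [[0,0,-10],0],
  [[0,-15,-10],0],
  [[0,-15,-10],0],
  [[0,-20,-10],0],
  [[0,-20,-5],0],
])

```text
time_s: 78.87
position: [0.6096, 0.089, 0.2322]
tcp_rot: [[1.0, -0.006, -0.031], [-0.005, -1.0, 0.026], [-0.031, -0.026, -0.999]]
force: [1.3, -0.3, -0.9]
opening: 0.402
```

Request:
send_rows([
  [[-20,-15,0],0],
  [[-20,-15,0],0],
  [[-20,-15,0],0],
  [[-20,-15,0],0],
  [[-20,-10,0],0],
])

```text
time_s: 79.28
position: [0.5127, 0.1698, 0.2434]
tcp_rot: [[1.0, -0.004, -0.016], [-0.003, -1.0, 0.031], [-0.017, -0.031, -0.999]]
force: [-0.5, 0.5, 0.2]
opening: 0.399
```

```bash
python3 tip.py m3; python3 lvl.py wrist; python3 lvl.py side; python3 pots.py m4
```

```text
pos [0.5099 0.1703 0.2434] z [-0.02   0.031 -0.999] R21 -0.0307 yaw -0.03 F [0.2 0.8 0.3] t 79.3833
bar_collar [0.6056 0.0091 0.0976] 1.1 [313.9 193.7] [319.2 196.2]
eyelet_orange [ 0.607  -0.001   0.1055] 1.1 [315.  188.7] [323.4 194.9]
wrist
pos [0.5146 0.1669 0.2422] yaw -0.3 q6 4.7 -> [-108.2  252.6  170.7] t 79.73 open 0.397 F [ 0.   0.4 -0.2]
side
vial front(y) [434.1 -36.2] L 62.1 13.5 off mm -6.18 tilt -0.0309 px [384. 210.]
vial side(x) [526.6  10.2] L 55.9 21.1 off mm 0.73 tilt 0.0036 px [342. 212.]
pos [0.5144 0.1669 0.2421] yaw -0.3 q6 4.7 -> [-107.9  252.6  170.6] t 79.78 open 0.4 F [ 0.7 -0.3  0.9]
wrist [303.8 320.3] 0.72 [ 0.4803 -0.0901  0.    ]
wrist [359.8 320.2] 0.7 [ 0.575  -0.0892  0.    ]
side [366.7 204.7] 0.97 [ 0.4973 -0.1142  0.    ]
side [338.2 199.9] 0.92 [ 0.5757 -0.1021  0.    ]
side [375.5 186.2] 0.69 [ 0.4984 -0.2019  0.    ]
top [371.4 248. ] 0.75 [ 0.4902 -0.1243  0.    ]
top [343.5 247.9] 0.59 [ 0.4917 -0.0521  0.    ]
top [342.2 219. ] 0.57 [ 0.5672 -0.0509  0.    ]
top [360.4 282.4] 0.34 [ 0.403  -0.0927  0.    ]
[-0.018  0.03  -0.999]
pos [0.5138 0.1672 0.2421] yaw -0.3 q6 4.7 -> [0. 0. 0.] t 80.08 open 0.4 F [-0.6  0.1 -0.6]
```

View pics/m3sz.png

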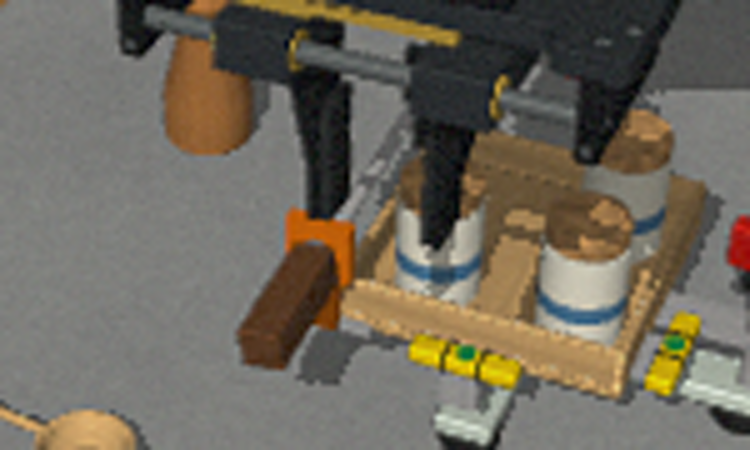

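View pics/m3tz.png

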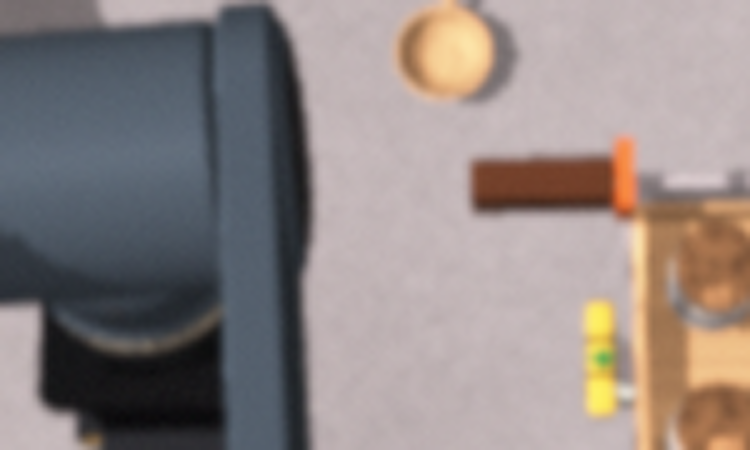

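View pics/m3t.png

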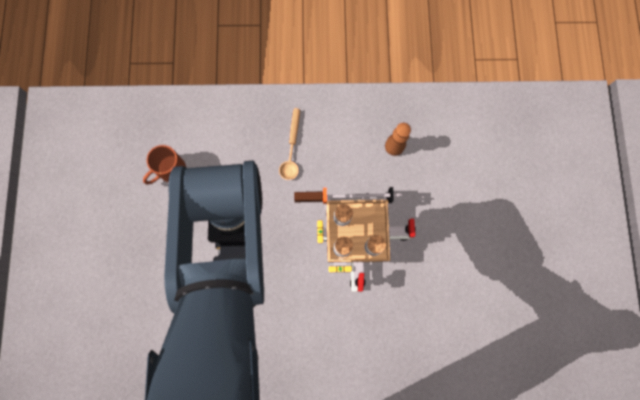

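Request:
send_rows([
  [[-10,-20,-5],0],
  [[0,-20,-5],0],
  [[0,-20,-5],0],
  [[0,-20,-5],0],
  [[0,-20,-5],0],
])

```text
time_s: 80.5
position: [0.5042, 0.2652, 0.2694]
tcp_rot: [[1.0, -0.014, -0.022], [-0.013, -1.0, 0.027], [-0.023, -0.027, -0.999]]
force: [0.9, 0.1, -0.7]
opening: 0.404
```

```bash
cat > z.py <<'E'
from rig import capture
import cv2,numpy as np
for c,(x,y),n in (("side",(350,190),"n1s"),("top",(355,235),"n1t")):
    im=capture(c)["image"]
    w,h=75,56
    cv2.imwrite(f"pics/{n}.png",cv2.resize(im[y-h:y+h,x-w:x+w],(750,560),interpolation=cv2.INTER_CUBIC))
E
python3 z.py; python3 lvl.py side; python3 tip.py n2
```

```text
side
vial front(y) [434.1 -36.2] L 62.1 13.5 off mm -6.18 tilt -0.0309 px [384. 210.]
vial side(x) [526.   10.1] L 54.4 20.9 off mm 1.28 tilt 0.0064 px [342. 212.]
pos [0.5044 0.2654 0.2694] yaw -0.6 q6 15.5 -> [-94.6 351.8 196.2] t 80.65 open 0.397 F [-0.7 -0.3 -0.5]
pos [0.504  0.2639 0.2687] z [-0.023  0.026 -0.999] R21 -0.0258 yaw -0.7 F [ 0.4 -0.3 -1.7] t 80.75
bar_collar [0.6077 0.004  0.0931] 1.6 [311.3 193. ] [321.9 198.4]
eyelet_orange [ 0.5741 -0.0617  0.0556] 22.3 [313.3 190.2] [355.1 233.7]
```

View pics/n1s.png

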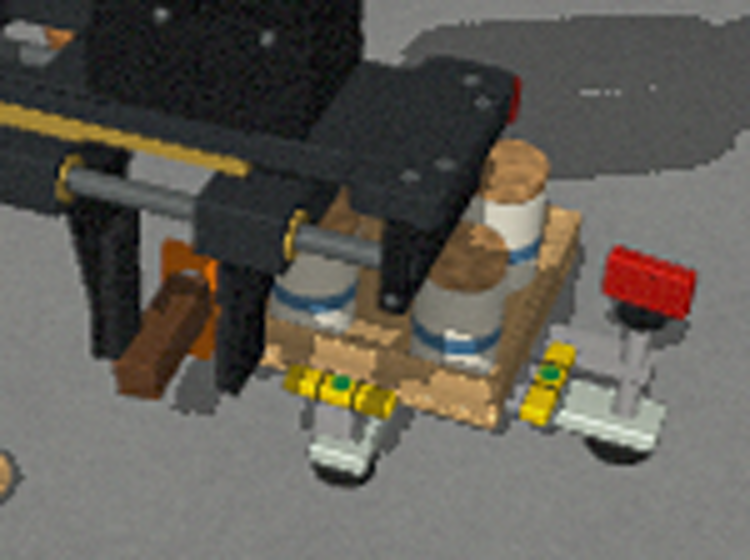

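View pics/n1t.png

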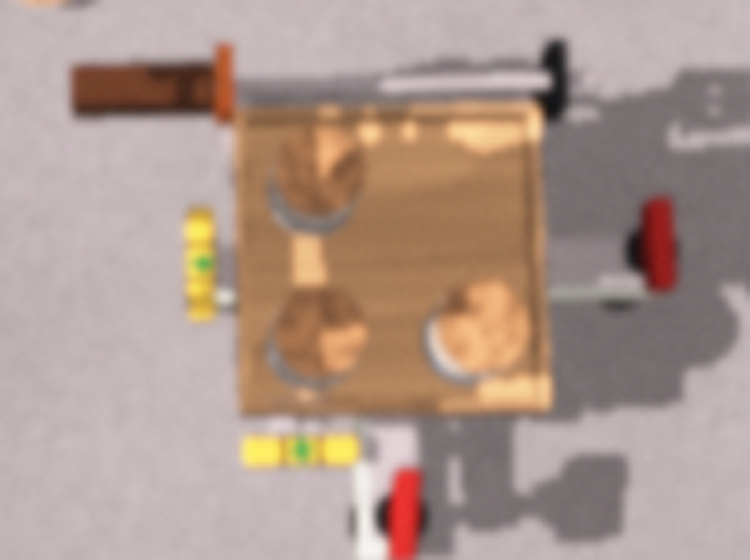

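Request:
send_rows([
  [[-25,0,-5],0],
  [[-25,0,-5],0],
  [[-25,0,-5],0],
  [[-25,0,-5],0],
  [[-20,0,-5],0],
])

```text
time_s: 81.47
position: [0.3854, 0.2621, 0.2947]
tcp_rot: [[0.999, -0.022, -0.023], [-0.021, -0.999, 0.026], [-0.024, -0.025, -0.999]]
force: [-0.2, 0.2, 0.5]
opening: 0.4
```

Request:
send_rows([
  [[0,-20,0],0],
  [[0,-20,0],0],
  [[0,-20,0],0],
  [[0,-20,0],0],
  [[0,-10,0],0],
])

```text
time_s: 81.88
position: [0.3819, 0.3512, 0.2994]
tcp_rot: [[0.999, -0.026, -0.023], [-0.026, -0.999, 0.025], [-0.024, -0.025, -0.999]]
force: [-0.2, 0.2, 0.4]
opening: 0.398
```

```bash
cat > z2.py <<'E'
from rig import capture,place_of
import cv2,numpy as np
o=[]
for c,(x,y) in (("side",(335,160)),("top",(390,200))):
    im=capture(c)["image"]
    print(c,place_of(c,"bar_tip")[:2],place_of(c,"bar_collar")[:2],place_of(c,"eyelet_black")[:2])
    w,h=(50,60) if c=="side" else (25,30)
    z=cv2.resize(im[y-h:y+h,x-w:x+w],(400,480),interpolation=cv2.INTER_CUBIC)
    o.append(z)
cv2.imwrite("pics/o1.png",np.hstack(o))
E
python3 z2.py; python3 tip.py o2
```

```text
side [{'xy': [339.3, 147.7], 'p': 0.47}] [{'xy': [313.4, 194.6], 'p': 0.64}] [{'xy': [337.1, 155.2], 'p': 0.76}]
top [{'xy': [401.1, 196.7], 'p': 0.72}] [{'xy': [321.6, 197.4], 'p': 0.81}, {'xy': [318.6, 226.6], 'p': 0.67}] [{'xy': [391.7, 190.8], 'p': 0.69}]
pos [0.3819 0.349  0.2991] z [-0.024  0.024 -0.999] R21 -0.0233 yaw -1.57 F [-0.8 -0.6 -0.6] t 82.3833
bar_tip [ 0.6071 -0.1968  0.0934] 0.3 [340.7 151.4] [403.8 196.1]
bar_collar [6.109e-01 5.000e-04 9.030e-02] 0.4 [312.5 193.2] [322.8 195.4]
eyelet_orange [ 6.019e-01 -3.000e-04  1.084e-01] 0.3 [315.5 188.1] [323.5 198.1]
```

View pics/o1.png

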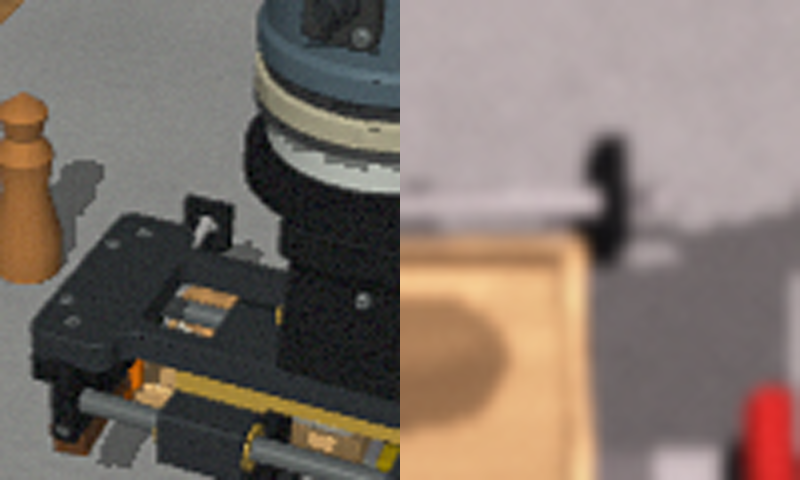

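```bash
cat > z3.py <<'E'
from rig import capture
from h import *
import cv2,numpy as np
c=capture("top"); im=c["image"]
R,_=cv2.Rodrigues(np.array(c["rvec"],float)); print("cam",-R.T@np.array(c["tvec"]).ravel())
K=np.array([[c["fx"],0,c["cx"]],[0,c["fy"],c["cy"]],[0,0,1.]])
for y in (-0.157,-0.165,-0.175,-0.188):
    print(y,cv2.projectPoints(np.array([[0.607,y,0.106]]),np.array(c["rvec"],float),np.array(c["tvec"],float),K,None)[0].ravel().round(1))
z=im[180:212,370:420].astype(float)
z=np.clip((z-60)*1.6,0,255).astype(np.uint8)
cv2.imwrite("pics/p1.png",cv2.resize(z,(800,512),interpolation=cv2.INTER_NEAREST))
for r in range(190,202): print(r,im[r,382:412,1])
w=capture("wrist");R,_=cv2.Rodrigues(np.array(w["rvec"],float)); print("wcam",-R.T@np.array(w["tvec"]).ravel(),R[2])
E
python3 z3.py
```

```text
cam [0.36759799 0.02811712 1.23625138]
-0.157 [388.3 195. ]
-0.165 [391.6 194.9]
-0.175 [395.7 194.9]
-0.188 [401.1 194.8]
190 [168 168 167 167 162 138  87  38  22  28  56 106 150 165 169 171 172 172
 172 171 171 172 171 171 172 170 168 168 169 169]
191 [167 168 167 166 161 137  83  35  21  28  52 104 146 163 166 168 170 171
 172 172 171 170 171 172 171 170 170 169 170 171]
192 [170 170 170 168 162 138  94  55  34  29  50  97 137 153 157 162 166 169
 171 170 169 170 170 170 169 168 170 170 172 170]
193 [176 176 176 175 170 155 130  95  54  32  45  85 120 138 148 161 166 168
 167 166 168 169 169 168 169 168 169 172 173 171]
194 [185 185 185 185 183 178 166 135  79  36  41  74 109 128 147 166 170 167
 167 168 169 169 170 168 167 169 171 171 170 170]
195 [183 182 182 182 179 177 170 142  84  39  38  72 110 130 147 164 168 163
 164 169 170 169 169 169 167 169 169 168 164 163]
196 [165 158 157 152 146 140 131 110  67  32  39  76 116 135 146 156 157 155
 162 170 169 169 163 161 161 162 161 152 147 143]
197 [144 131 124 119 101  81  72  59  38  27  38  77 115 133 136 141 141 148
 157 163 164 156 147 144 144 144 138 127 120 117]
198 [137 126 123 114  88  56  36  25  23  23  35  67 102 115 117 118 122 128
 139 145 144 135 126 120 117 117 114 110 107 105]
199 [143 142 143 137 118  82  43  21  20  22  37  69 102 114 116 116 115 115
 117 119 116 111 108 105 106 104 103 103 105 103]
200 [148 153 156 157 150 118  65  26  19  25  48  87 121 134 137 135 130 119
 110 104 103 104 102 103 101 101 103 103 103 103]
201 [136 136 144 159 170 149  89  37  24  37  70 112 141 152 153 151 144 129
 112 105 102 102 102 101 102 102 102 103 103 105]
wcam [0.38955127 0.42581811 0.49406113] [-0.03021299 -0.26907004 -0.96264661]
```

View pics/p1.png

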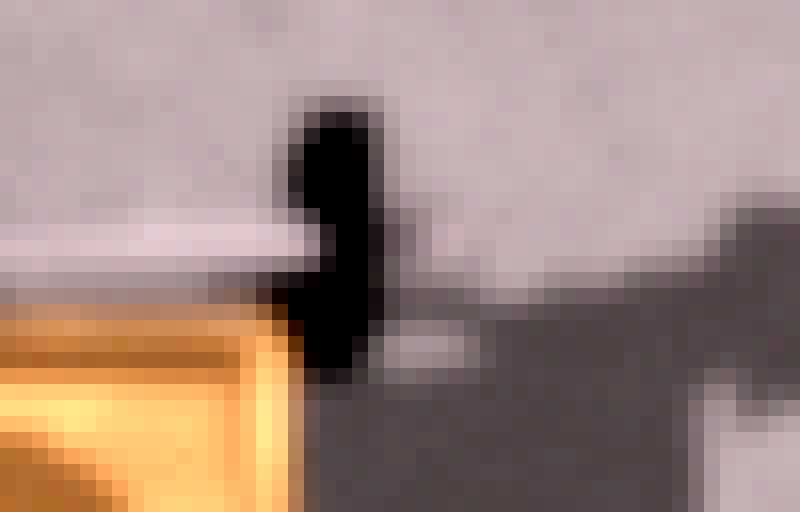

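```bash
python3 - <<'E'
import cv2,numpy as np
o=[]
for n in ("m2t","m3t"):
    im=cv2.imread(f"pics/{n}.png"); print(im.shape)
    z=im[180:212,370:420].astype(float); z=np.clip((z-60)*1.6,0,255).astype(np.uint8)
    o.append(cv2.resize(z,(400,256),interpolation=cv2.INTER_CUBIC))
cv2.imwrite("pics/q1.png",np.hstack(o))
E
```

```text
(400, 640, 3)
(400, 640, 3)
```

View pics/q1.png

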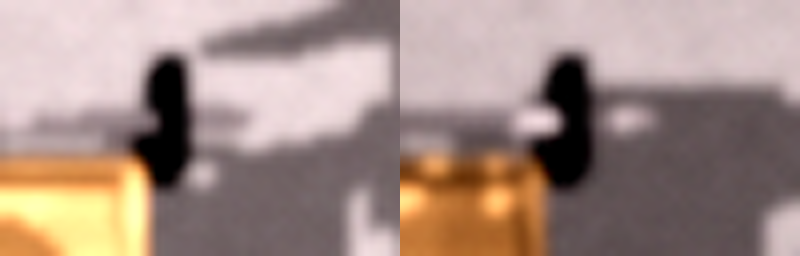

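The top pictures show the rod sticking out past the black eyelet to column 401, which puts the tip about 27 mm beyond the hole's centre. The handle is against the orange eyelet, both bubbles are midway between their marks, and three pots are upright. I'm handing in.

```bash
python3 -c "
from rig import bot
print(bot.read_state()['position'],bot.hand_in())"
```

```text
the job is handed in; nothing more can be done
[0.38175887 0.34968288 0.29915326] None
```

The job is handed in at about 83 s of the 200 s allowed. I levelled the stand with both knobs and stood the three pots that were there upright on the tray. I then slid the bar through the orange and black eyelets until its handle met the orange one, released it and backed the arm well away.

**Last checks:**
- **Level:** in the final top picture, both bubbles sit midway between their marks.
- **Pots:** all three stand upright inside the tray walls.
- **Bar:** the handle is against the orange eyelet, and the rod tip is about 27 mm past the black eyelet's centre.
- **Bystanders:** the mug, pepper mill and spoon look undisturbed in the last overhead picture; I did not measure them again at the end.

**Readings that disagreed:**
- **Front level:** my bubble script's side-view reading gave −0.03 rad. I set it aside because the same reading came back with the arm moved, its fitted tube was about 62 mm instead of 56 mm, and the zoomed pictures clearly show the bubble centred.
- **Bar collar height:** triangulating the collar put it 8 to 18 mm below the orange hole's centre, against a limit of 9.5 mm. The clearance in the holes allows only about 4 mm, so I took this as measurement noise. I did not confirm it with another measurement.

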